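# Lock the depth stop of a coin-capsule press

## Robot

A 7-joint arm with a two-finger parallel gripper is mounted at the origin on the work surface. World frame = base frame: x ahead of the robot, y to its left, z up, the work surface at z = 0. Lengths are in m, angles in rad, forces in N, time in s.
With the tool pointing down it reaches from about 0.425 to 0.95 m from the base axis. Payload 4.7 kg.
Tool frame: the origin (TCP) lies at the very end of the fingers, on their centre line; the grasp point (between the pads) lies 19 mm behind it; z points along the fingers, y is the direction in which the jaws open and shut (so a half turn about z gives the same grasp; the last joint's range is limited). The gripper opens to 85 mm and grips with 20 to 120 N. Pads are 22 mm wide; open, the fingers measure 114 mm over their backs; the gripper's body (76 mm by 85 mm) begins 54 mm behind the grasp point. The pads swing forward as they close: fully open they stand 13 mm farther back than shut.
Start: joints at [-1.228, 0.469, -0.049, 1.532, 0.024, 1.141, -0.082], TCP at [0.245, 0.629, 0.231] pointing down, gripper open.
Joint ranges: [-2.59, 2.59], [-0.33, 1.99], [-1.39, 1.29], [0.1, 2.45], [-1.04, 4.18], [0.21, 1.99], [-2.66, 2.66]. Speed limits (rad/s): [2.57, 2.57, 3.14, 3.14, 3.14, 3.14, 3.14].

## Interface

Orientations are given as a rotation vector (axis times angle).
In Python, from station import robot gives the robot as it stands. The module is installed in compiled form; this text tells all that it offers.
- The arm moves only by the tool send_rows, never from a script. Its argument "motion" is a list of rows, each an object of numbers: "rx", "ry", "rz": the turn, a rotation vector about the tool's x, y, z scaled (see below); "dx", "dy", "dz": the shift along the tool's x, y, z scaled (see below); "hand": the closure, from 0 (fully open) to 1 (shut). In form: [{"rx": .., "ry": .., "rz": .., "dx": .., "dy": .., "dz": .., "hand": ..}, ...]. A call has exactly 10 rows; each row is the pose to reach, as a shift and turn from the pose commanded when the call began, along the tool's axes at that moment; what a row does not reach only later rows make up. The controller multiplies each number of a shift by 10 cm and each number of a turn by 60 degrees. A row lasts 1/8 s, in which the tool goes at most 62.5 mm and 10.7 degrees, less where a joint would pass 70% of its speed; a pose out of reach is approached as far as the arm can. A call with a number of a shift or a turn outside -1 to 1 is refused whole. A call with a gripper value outside its range is refused whole. The fingers move at their own pace and stop on an object; the grip force is fixed at half the most. Time passes only in rows, so rows that repeat a pose let the fingers close, or fill a call up. It gives the time, the measured TCP pose, the force and the opening at its end, in the units of the state.
- robot.get_obs(): the state, without advancing time (a new reading comes with each control period).
- robot.snapshot(name): name is "scene" or "top" or "wrist"; returns (picture, depth): 420x560x3 uint8, red, green, blue; 420x560 float32, m along the optical axis (not along the pixel's ray), 0 where there is no reading.
- robot.calibration(name): a dict with "camera_matrix" (3x3 intrinsics, pixels), "extrinsics" (4x4, takes a point from camera to world coordinates). Camera axes: x right, y down, z forward; pixel columns grow to the right and rows downward; lengths in m; the calibration is good to about 2 mm. A picture is of the moment at which its call begins: read the wrist's pose just before it. calibration takes no time and is no camera call; for the wrist camera it gives the pose at the moment of the call.
- robot.finish_job(): hands the job in, once; it reports no verdict.
The state is a dict: "time_s": time; "joints": joint angles; "joint_vel": joint speeds; "tau": joint torques, N m; "tool_pos": TCP position; "eef_rot": TCP orientation; "force": force on the tool from outside, world axes, zero at the start; "ft_torque": the same for the moment, N m; "finger_gap": opening from 0.0 (shut) to 1.0 (fully open).
Only numpy, scipy, OpenCV 4.12 (cv2) and the standard library are available. Lean on these libraries where they do the work, as an engineer would, in place of code of your own. Each camera call takes 0.05 s, during which the arm holds its last target.

## Task

The depth stop of this coin-capsule press has just been set; now lock it. Lay the slim open spanner flat on the press head with its jaw fully home on the lower nut and its handle between the two cap screws, so that a screw will hold it, then put the ring spanner down over the jam nut above and pull it clockwise by its handle, feeling for the load, until the jam nut is nipped up firmly against the lower nut but not wrenched. The lower nut must keep its setting and the other things on the bench stay where they are; leave both spanners on their nuts when you let go.

Things in the scene. Friction and masses are not known exactly. Their poses are not given: they have to be found in the camera images.
- press: Hand-lever bench press, grey painted cast iron with a bright steel ram, bolted down. Origin: on the bench under the vertical ram's axis; x points from the ram back over the column, y to its left, z up. Flat head top at z = 190 mm, x -36 to 95, y -40 to 40 mm; free air beyond these edges above z = 20 mm, save the lever at the right (to y = -75). The ram's 20 mm thread stands up to z = 236 mm.
- screw_gap (a point): On the press head's top, midway between the two socket cap screws; axes as the press's. Press frame: x = 80, y = 0, z = 190 mm. Screw heads: 18 mm across, 12 mm high, centres at y = -25.5 and 25.5 mm, so the gap is 33 mm. Pulled clockwise, the slim spanner's handle comes to bear on the right (-y) one.
- stop_nut_top (a point): Lower (stop) nut: steel hexagon 30 mm across flats, resting on the head, z = 190 to 203.5 mm in the press frame, a 36 mm washer 2.5 mm thick on top. Point: centre of its top, on the ram's axis. Its x axis lies parallel to a pair of flats, within 3 degrees of the press's x: an open jaw slides on along it from behind. It drags round under 0.3 N m.
- jam_nut_top (a point): Jam nut: steel hexagon 30 mm across flats, z = 206.5 to 220.5 mm in the press frame. Point: centre of its top, on the ram's axis. Its x axis is square to a pair of flats: the ring fits with its x at this yaw or any 60 degrees from it. It turns easily (0.05 N m) clockwise (seen from above) by an unknown 0.05 to 0.9 rad, meets the washer and lower nut and drags these till held.
- stop_nut (a joint): Turn of the lower nut, rad, growing clockwise seen from above; starts between -0.01 and 0.05. Taking up the slim spanner's play and its gap to the screw turns it by 0.1 to 0.3. The setting is lost above 0.42 or below -0.3.
- jam_squeeze (a joint): Axial squeeze between the nuts, m: 0.4 mm per rad of tightening turn, too small to read through the noise: feel it. Once the lower nut is held, the jam nut turns on under 0.6 N m + 2.8 N m/rad and stays where left. Firm: 0.02 to 0.075 mm (0.74 to 1.12 N m at the nut; a wrist reading taken at rest can show 0.2 less). Above 0.1 mm it is overdone.
- slim_spanner: Slim steel open spanner, 0.32 kg, lying flat. Origin: jaw centre (where the nut's axis goes), underside; x along the handle. Jaw 9 mm thick, 59 wide, opening 31.4 mm parallel to x, prong tips at x = -14, throat bottom at x = 18 mm. Straight handle 22 mm wide, 8 thick, to x = 203 mm; balance near x = 80.
- slim_handle (a point): On the slim spanner's handle, 115 mm from the jaw centre, 4 mm above the underside; axes as the spanner's. A good grip: with the jaw on the nut it lies behind the press head's rear edge, with air below.
- ring_spanner: Flat steel ring spanner, 0.28 kg, lying flat. Origin: ring centre, underside; x along the handle. Closed six-sided ring 13 mm thick, 51 outside, 32 across its inner flats, one pair of them square to x. Straight handle 18 mm wide, 9 thick (2 to 11 above the underside), to x = 196 mm; balance near x = 75. Fully down it rests on the washer; let go there, its handle sags a little.
- ring_handle (a point): On the ring spanner's handle, 105 mm from the ring centre, 6.5 mm above the underside; axes as the spanner's. A good grip: 0.74 to 1.12 N m is 7 to 10.7 N here. Room to swing is at the press's left: set it on at 90 to 150 degrees from the press's x, then turn clockwise, 0.4 to 1.5 rad in all.
- coin_tube: Bystander: clear tube of coins with a white cap, 41 mm across, 86 mm high; origin under its centre.
- flip_box: Bystander: cardboard box of paper coin holders, 60 x 160 x 55 mm, its length along y; origin under its centre.
- loupe: Bystander: folding loupe, a 26 mm round, 20 mm high, with a 34 mm long swung-out cover along x; origin under the round.
Mind the look-alikes: they are no part of the job. What is shaped like the slim_spanner but black or brown is not meant.

How it is judged:
By the outcome, as a careful person would: the job done as asked, in the order asked, and still so for the second after the job is handed in, with the robot touching nothing.
It also fails if it takes over 72 s, if anything falls off the work surface, if the arm or the gripper's body presses on something with over 40 N, if the wrist force passes 120 N, or if a joint passes its speed limit or range.

## Working session

There is one attempt and no reset: what is moved stays moved. The work goes in short steps, Python scripts to look and compute and a tool call to move; the robot and the scene stay as the last step left them, time stands still between calls to the robot, and variables do not carry over. Pictures are saved under pics/ and viewed, and the job is handed in when it is done.

Besides the shell and the picture viewer there is one more tool, called after "Emit:" as name([rows], argument=value, ...), one row to a line, values as JSON. send_rows: Moves the arm, as the interface text tells. Shifts and turns lie within -1 to 1; 1 stands for 10 cm of shift or 60 degrees of turn. Its arguments: {"type":"object","properties":{"motion":{"type":"array","items":{"type":"object","properties":{"rx":{"type":"number","minimum":-1,"maximum":1},"ry":{"type":"number","minimum":-1,"maximum":1},"rz":{"type":"number","minimum":-1,"maximum":1},"dx":{"type":"number","minimum":-1,"maximum":1},"dy":{"type":"number","minimum":-1,"maximum":1},"dz":{"type":"number","minimum":-1,"maximum":1},"hand":{"type":"number"}}}}},"required":["motion"]}

```bash
mkdir -p pics
cat > h.py <<'E'
from station import robot
import numpy as np, cv2
from scipy.spatial.transform import Rotation as R
np.set_printoptions(precision=4,suppress=True)
def snap(n,save):
    c=robot.calibration(n); im,d=robot.snapshot(n)
    np.savez('pics/'+save+'.npz',im=im,d=d,K=c['camera_matrix'],E=c['extrinsics'])
    cv2.imwrite('pics/'+save+'.png',im[:,:,::-1]); return im,d,np.array(c['camera_matrix']),np.array(c['extrinsics'])
def load(s):
    z=np.load('pics/'+s+'.npz'); return z['im'],z['d'],z['K'],z['E']
def cloud(d,K,E):
    v,u=np.mgrid[:d.shape[0],:d.shape[1]]
    p=np.stack([(u-K[0,2])/K[0,0]*d,(v-K[1,2])/K[1,1]*d,d],-1)
    return p@E[:3,:3].T+E[:3,3]
def ray(u,v,K,E,z):
    u=np.atleast_1d(u);v=np.atleast_1d(v)
    r=np.stack([(u-K[0,2])/K[0,0],(v-K[1,2])/K[1,1],np.ones(len(u))],-1)@E[:3,:3].T
    o=E[:3,3]; return o+r*((z-o[2])/r[:,2])[:,None]
def proj(P,K,E):
    q=(np.atleast_2d(P)-E[:3,3])@E[:3,:3]; return (q@K.T)[:,:2]/q[:,2:]
E
python3 - <<'E'
from h import *
for n in ['top','scene','wrist']:
    im,d,K,E=snap(n,n+'0'); print(n,K.tolist(),E)
print(robot.get_obs())
E
```

```text
top [[464.97820768058773, 0.0, 284.82494076784997], [0.0, 464.97820768058773, 211.4781003768739], [0.0, 0.0, 1.0]] [[ 0.0045 -0.9931  0.1168  0.3491]
 [-0.9999 -0.0026  0.017  -0.0159]
 [-0.0166 -0.1169 -0.993   1.3008]
 [ 0.      0.      0.      1.    ]]
scene [[524.4055401303457, 0.0, 289.6431601645991], [0.0, 524.4055401303457, 209.2259051989518], [0.0, 0.0, 1.0]] [[ 0.3059  0.7258 -0.6161  1.2718]
 [ 0.9521 -0.2332  0.198  -0.2503]
 [ 0.0001 -0.6471 -0.7624  1.1622]
 [ 0.      0.      0.      1.    ]]
wrist [[312.028151585171, 0.0, 278.2642131387889], [0.0, 312.028151585171, 211.01482868324234], [0.0, 0.0, 1.0]] [[ 0.3634  0.8911  0.2717  0.1763]
 [ 0.9316 -0.3472 -0.1072  0.6558]
 [-0.0012  0.292  -0.9564  0.3729]
 [ 0.      0.      0.      1.    ]]
{'time_s': 0.15, 'joints': array([-1.2279,  0.4692, -0.0486,  1.5334,  0.0241,  1.141 , -0.0823]), 'joint_vel': array([-0.0001, -0.0018,  0.0001, -0.0033,  0.001 , -0.0015, -0.0012]), 'tau': array([  0.0002, -51.0766,  -0.0468, -23.7976,   0.0108,   0.0054,
         0.    ]), 'tool_pos': array([0.245 , 0.6285, 0.2305]), 'eef_rot': array([-0.5805, -3.0872,  0.0023]), 'force': array([-0.4258, -0.4524, -0.4088]), 'ft_torque': array([-0.0649,  0.0314, -0.0147]), 'finger_gap': 1.000051409127228}
```

View pics/top0.png

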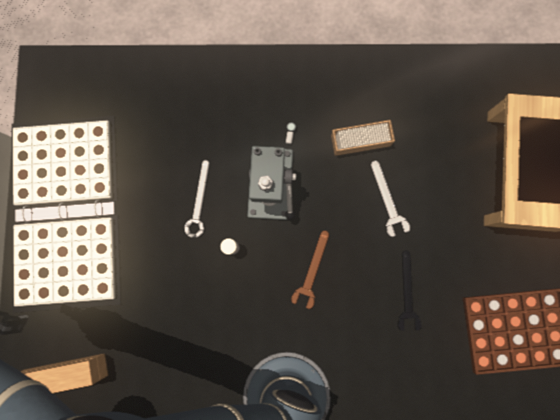

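View pics/scene0.png

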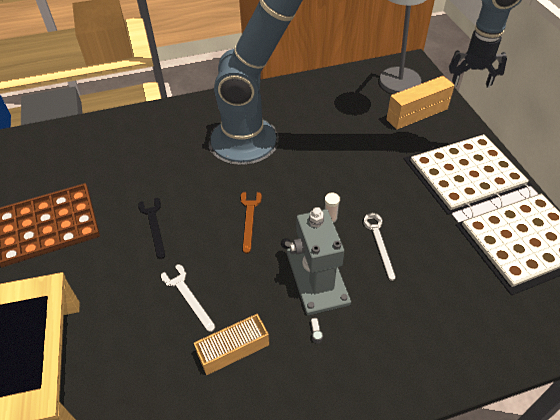

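View pics/wrist0.png

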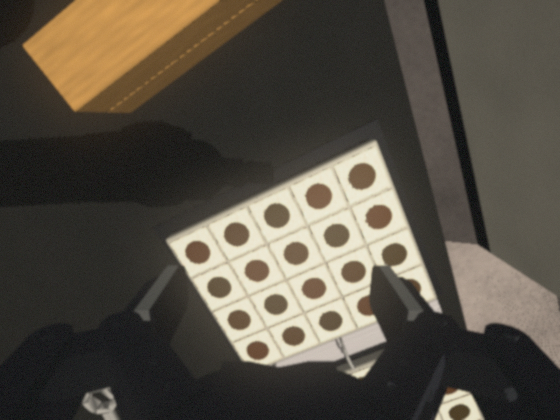

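The top view shows the white slim spanner at about (390,200) with its jaw toward the robot, and the white ring spanner at about (198,200) with its ring toward the robot. The press is at about (268,180), its column pointing away from the robot. The coin tube is at (229,246), the loupe at (290,127) and the flip box at (363,137). Next I measure them.

Run:
```python
from h import *
im,d,K,E=load('top0')
P=cloud(d,K,E)
hsv=cv2.cvtColor(im,cv2.COLOR_RGB2HSV)
m=((hsv[...,1]<60)&(hsv[...,2]>140)).astype(np.uint8)
for name,(x0,x1,y0,y1),zt in [('slim',(365,415,150,240),.008),('ring',(180,213,155,240),.011)]:
    mm=np.zeros_like(m); mm[y0:y1,x0:x1]=m[y0:y1,x0:x1]
    v,u=np.nonzero(mm); W=ray(u,v,K,E,zt)[:,:2]
    c=W.mean(0); ax=np.linalg.svd(W-c,full_matrices=False)[2][0]; 
    if ax[0]<0: ax=-ax
    t=(W-c)@ax; n=np.array([-ax[1],ax[0]]); s=(W-c)@n
    print(name,len(u),'c',c,'yaw',np.degrees(np.arctan2(ax[1],ax[0])),'t',t.min(),t.max())
    for a in np.arange(t.min(),t.max(),.01):
        k=(t>=a)&(t<a+.01); print('  %.3f w %.4f mid %.4f n%d'%(a-t.max(),np.ptp(s[k]),(s[k].max()+s[k].min())/2,k.sum()))
    print('depth z',np.median(P[v,u,2]))
# press
sub=P[130:230,230:310]; 
h=sub[...,2]; print('head z',np.median(h[(h>.18)&(h<.2)]))
k=(P[...,2]>.18)&(P[...,2]<.2); k[:120]=0;k[240:]=0;k[:,:220]=0;k[:,320:]=0
W=P[k][:,:2].astype(np.float32); r=cv2.minAreaRect(W); print('head rect',r,k.sum())
k=(P[...,2]>.21)&(P[...,2]<.25); k[:120]=0;k[240:]=0;k[:,:220]=0;k[:,320:]=0
print('nut',P[k].mean(0),k.sum())
cv2.imwrite('pics/crop0.png',cv2.resize(im[110:270,160:440,::-1],None,fx=2.8,fy=2.8,interpolation=cv2.INTER_CUBIC))
```

```text
slim 731 c [ 0.5325 -0.2823] yaw 18.82587359525495 t -0.09673197212856471 0.1198873038978819
  -0.217 w 0.0591 mid -0.0001 n39
  -0.207 w 0.0634 mid 0.0002 n46
  -0.197 w 0.0618 mid 0.0000 n43
  -0.187 w 0.0557 mid 0.0009 n63
  -0.177 w 0.0469 mid -0.0002 n52
  -0.167 w 0.0220 mid 0.0003 n29
  -0.157 w 0.0230 mid 0.0005 n30
  -0.147 w 0.0233 mid 0.0001 n32
  -0.137 w 0.0223 mid 0.0003 n29
  -0.127 w 0.0231 mid 0.0004 n30
  -0.117 w 0.0231 mid 0.0002 n32
  -0.107 w 0.0231 mid -0.0001 n30
  -0.097 w 0.0224 mid -0.0000 n28
  -0.087 w 0.0231 mid 0.0001 n29
  -0.077 w 0.0232 mid -0.0002 n30
  -0.067 w 0.0222 mid 0.0000 n31
  -0.057 w 0.0225 mid -0.0004 n29
  -0.047 w 0.0235 mid -0.0002 n30
  -0.037 w 0.0225 mid 0.0001 n29
  -0.027 w 0.0223 mid -0.0003 n28
  -0.017 w 0.0223 mid -0.0006 n28
  -0.007 w 0.0180 mid 0.0006 n14
depth z 0.008304360240114494
ring 543 c [0.5313 0.2491] yaw -8.45604297541762 t -0.10189318874386677 0.11756827695692942
  -0.219 w 0.0425 mid 0.0006 n32
  -0.209 w 0.0490 mid -0.0007 n31
  -0.199 w 0.0513 mid -0.0004 n26
  -0.189 w 0.0513 mid 0.0001 n31
  -0.179 w 0.0426 mid 0.0004 n42
  -0.169 w 0.0158 mid 0.0001 n21
  -0.159 w 0.0176 mid 0.0002 n24
  -0.149 w 0.0177 mid -0.0001 n24
  -0.139 w 0.0154 mid -0.0003 n22
  -0.129 w 0.0177 mid 0.0000 n23
  -0.119 w 0.0172 mid -0.0006 n23
  -0.109 w 0.0172 mid -0.0001 n22
  -0.099 w 0.0177 mid -0.0002 n23
  -0.089 w 0.0159 mid -0.0001 n22
  -0.079 w 0.0178 mid 0.0000 n23
  -0.069 w 0.0173 mid -0.0001 n22
  -0.059 w 0.0173 mid 0.0004 n23
  -0.049 w 0.0178 mid -0.0002 n23
  -0.039 w 0.0155 mid 0.0002 n21
  -0.029 w 0.0178 mid -0.0000 n24
  -0.019 w 0.0174 mid -0.0001 n21
  -0.009 w 0.0174 mid 0.0004 n20
depth z 0.011516965579430938
head z 0.19037899494619692
head rect ((0.575644850730896, 0.04935552179813385), (0.0801512748003006, 0.13183097541332245), 87.109375) 1488
nut [0.5441 0.0503 0.2263] 149
```

View pics/crop0.png

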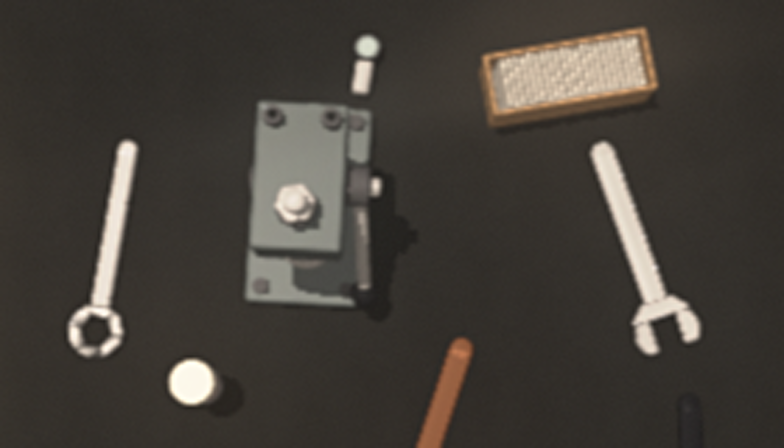

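Emit:
send_rows([
  {"rx":0,"ry":0,"rz":0,"dx":-0.08,"dy":-0.09,"dz":0,"hand":0},
  {"rx":0,"ry":0,"rz":0,"dx":-0.16,"dy":-0.19,"dz":0,"hand":0},
  {"rx":0,"ry":0,"rz":0,"dx":-0.24,"dy":-0.29,"dz":0,"hand":0},
  {"rx":0,"ry":0,"rz":0,"dx":-0.33,"dy":-0.39,"dz":0,"hand":0},
  {"rx":0,"ry":0,"rz":0,"dx":-0.42,"dy":-0.49,"dz":0,"hand":0},
  {"rx":0,"ry":0,"rz":0,"dx":-0.51,"dy":-0.6,"dz":0,"hand":0},
  {"rx":0,"ry":0,"rz":0,"dx":-0.6,"dy":-0.7,"dz":0,"hand":0},
  {"rx":0,"ry":0,"rz":0,"dx":-0.68,"dy":-0.8,"dz":0,"hand":0},
  {"rx":0,"ry":0,"rz":0,"dx":-0.77,"dy":-0.9,"dz":0,"hand":0},
  {"rx":0,"ry":0,"rz":0,"dx":-0.86,"dy":-1.0,"dz":0,"hand":0},
])

```text
time_s: 1.4
tool_pos: [0.2893, 0.5037, 0.2313]
eef_rot: [0.58, 3.087, 0.0]
force: [0.0, 0.0, 0.3]
finger_gap: 1.001
```

Emit:
send_rows([
  {"dx":-0.08,"dy":-0.09,"dz":0,"hand":0},
  {"dx":-0.16,"dy":-0.19,"dz":0,"hand":0},
  {"dx":-0.24,"dy":-0.29,"dz":0,"hand":0},
  {"dx":-0.33,"dy":-0.39,"dz":0,"hand":0},
  {"dx":-0.42,"dy":-0.49,"dz":0,"hand":0},
  {"dx":-0.51,"dy":-0.6,"dz":0,"hand":0},
  {"dx":-0.6,"dy":-0.7,"dz":0,"hand":0},
  {"dx":-0.68,"dy":-0.8,"dz":0,"hand":0},
  {"dx":-0.77,"dy":-0.9,"dz":0,"hand":0},
  {"dx":-0.86,"dy":-1.0,"dz":0,"hand":0},
])

```text
schema error: expected keys rx, ry, rz, dx, dy, dz, hand
```

Emit:
send_rows([
  {"dx":-0.09,"dy":-0.1,"dz":0,"hand":0},
  {"dx":-0.17,"dy":-0.2,"dz":0,"hand":0},
  {"dx":-0.26,"dy":-0.3,"dz":0,"hand":0},
  {"dx":-0.34,"dy":-0.4,"dz":0,"hand":0},
  {"dx":-0.43,"dy":-0.5,"dz":0,"hand":0},
  {"dx":-0.51,"dy":-0.6,"dz":0,"hand":0},
  {"dx":-0.6,"dy":-0.7,"dz":0,"hand":0},
  {"dx":-0.68,"dy":-0.8,"dz":0,"hand":0},
  {"dx":-0.77,"dy":-0.9,"dz":0,"hand":0},
  {"dx":-0.86,"dy":-1.0,"dz":0,"hand":0},
])

```text
schema error: expected keys rx, ry, rz, dx, dy, dz, hand
```

Emit:
send_rows([
  {"dx":-0.09,"dy":-0.1,"dz":0,"hand":0},
  {"dx":-0.17,"dy":-0.2,"dz":0,"hand":0},
  {"dx":-0.26,"dy":-0.3,"dz":0,"hand":0},
  {"dx":-0.34,"dy":-0.4,"dz":0,"hand":0},
  {"dx":-0.43,"dy":-0.5,"dz":0,"hand":0},
  {"dx":-0.51,"dy":-0.6,"dz":0,"hand":0},
  {"dx":-0.6,"dy":-0.7,"dz":0,"hand":0},
  {"dx":-0.68,"dy":-0.8,"dz":0,"hand":0},
  {"dx":-0.77,"dy":-0.9,"dz":0,"hand":0},
  {"dx":-0.86,"dy":-1.0,"dz":0,"hand":0},
])

```text
schema error: expected keys rx, ry, rz, dx, dy, dz, hand
```

Emit:
send_rows([
  {"dx":-0.09,"dy":-0.1,"dz":0.05,"hand":0},
  {"dx":-0.17,"dy":-0.2,"dz":0.1,"hand":0},
  {"dx":-0.26,"dy":-0.3,"dz":0.15,"hand":0},
  {"dx":-0.34,"dy":-0.4,"dz":0.2,"hand":0},
  {"dx":-0.43,"dy":-0.5,"dz":0.25,"hand":0},
  {"dx":-0.51,"dy":-0.6,"dz":0.3,"hand":0},
  {"dx":-0.6,"dy":-0.7,"dz":0.35,"hand":0},
  {"dx":-0.68,"dy":-0.8,"dz":0.4,"hand":0},
  {"dx":-0.77,"dy":-0.9,"dz":0.45,"hand":0},
  {"dx":-0.86,"dy":-1.0,"dz":0.5,"hand":0},
])

```text
schema error: expected keys rx, ry, rz, dx, dy, dz, hand
```

Emit:
send_rows([
  {"dx":-0.09,"dy":-0.1,"dz":0.05,"rz":-0.06,"hand":0},
  {"dx":-0.17,"dy":-0.2,"dz":0.1,"rz":-0.13,"hand":0},
  {"dx":-0.26,"dy":-0.3,"dz":0.15,"rz":-0.2,"hand":0},
  {"dx":-0.34,"dy":-0.4,"dz":0.2,"rz":-0.27,"hand":0},
  {"dx":-0.43,"dy":-0.5,"dz":0.25,"rz":-0.33,"hand":0},
  {"dx":-0.51,"dy":-0.6,"dz":0.3,"rz":-0.4,"hand":0},
  {"dx":-0.6,"dy":-0.7,"dz":0.35,"rz":-0.47,"hand":0},
  {"dx":-0.68,"dy":-0.8,"dz":0.4,"rz":-0.53,"hand":0},
  {"dx":-0.77,"dy":-0.9,"dz":0.45,"rz":-0.6,"hand":0},
  {"dx":-0.86,"dy":-1.0,"dz":0.5,"rz":-0.67,"hand":0},
])

```text
schema error: expected keys rx, ry, rz, dx, dy, dz, hand
```

Emit:
send_rows([
  {"rx":0,"ry":0,"rz":0,"dx":-0.09,"dy":-0.1,"dz":0,"hand":0},
  {"rx":0,"ry":0,"rz":0,"dx":-0.17,"dy":-0.2,"dz":0,"hand":0},
  {"rx":0,"ry":0,"rz":0,"dx":-0.26,"dy":-0.3,"dz":0,"hand":0},
  {"rx":0,"ry":0,"rz":0,"dx":-0.34,"dy":-0.4,"dz":0,"hand":0},
  {"rx":0,"ry":0,"rz":0,"dx":-0.43,"dy":-0.5,"dz":0,"hand":0},
  {"rx":0,"ry":0,"rz":0,"dx":-0.51,"dy":-0.6,"dz":0,"hand":0},
  {"rx":0,"ry":0,"rz":0,"dx":-0.6,"dy":-0.7,"dz":0,"hand":0},
  {"rx":0,"ry":0,"rz":0,"dx":-0.68,"dy":-0.8,"dz":0,"hand":0},
  {"rx":0,"ry":0,"rz":0,"dx":-0.77,"dy":-0.9,"dz":0,"hand":0},
  {"rx":0,"ry":0,"rz":0,"dx":-0.86,"dy":-1.0,"dz":0,"hand":0},
])

```text
time_s: 2.65
tool_pos: [0.3331, 0.3793, 0.2313]
eef_rot: [-0.581, -3.087, -0.0]
force: [0.2, 0.0, 0.7]
finger_gap: 0.998
```

Emit:
send_rows([
  {"rx":0,"ry":0,"rz":0,"dx":-0.09,"dy":-0.1,"dz":0,"hand":0},
  {"rx":0,"ry":0,"rz":0,"dx":-0.17,"dy":-0.2,"dz":0,"hand":0},
  {"rx":0,"ry":0,"rz":0,"dx":-0.26,"dy":-0.3,"dz":0,"hand":0},
  {"rx":0,"ry":0,"rz":0,"dx":-0.34,"dy":-0.4,"dz":0,"hand":0},
  {"rx":0,"ry":0,"rz":0,"dx":-0.43,"dy":-0.5,"dz":0,"hand":0},
  {"rx":0,"ry":0,"rz":0,"dx":-0.51,"dy":-0.6,"dz":0,"hand":0},
  {"rx":0,"ry":0,"rz":0,"dx":-0.6,"dy":-0.7,"dz":0,"hand":0},
  {"rx":0,"ry":0,"rz":0,"dx":-0.68,"dy":-0.8,"dz":0,"hand":0},
  {"rx":0,"ry":0,"rz":0,"dx":-0.77,"dy":-0.9,"dz":0,"hand":0},
  {"rx":0,"ry":0,"rz":0,"dx":-0.86,"dy":-1.0,"dz":0,"hand":0},
])

```text
time_s: 3.9
tool_pos: [0.3769, 0.2549, 0.2313]
eef_rot: [0.581, 3.087, 0.0]
force: [-0.6, -0.5, -0.1]
finger_gap: 1.0
```

Emit:
send_rows([
  {"rx":0,"ry":0,"rz":0,"dx":-0.09,"dy":-0.1,"dz":0,"hand":0},
  {"rx":0,"ry":0,"rz":0,"dx":-0.17,"dy":-0.2,"dz":0,"hand":0},
  {"rx":0,"ry":0,"rz":0,"dx":-0.26,"dy":-0.3,"dz":0,"hand":0},
  {"rx":0,"ry":0,"rz":0,"dx":-0.34,"dy":-0.4,"dz":0,"hand":0},
  {"rx":0,"ry":0,"rz":0,"dx":-0.43,"dy":-0.5,"dz":0,"hand":0},
  {"rx":0,"ry":0,"rz":0,"dx":-0.51,"dy":-0.6,"dz":0,"hand":0},
  {"rx":0,"ry":0,"rz":0,"dx":-0.6,"dy":-0.7,"dz":0,"hand":0},
  {"rx":0,"ry":0,"rz":0,"dx":-0.68,"dy":-0.8,"dz":0,"hand":0},
  {"rx":0,"ry":0,"rz":0,"dx":-0.77,"dy":-0.9,"dz":0,"hand":0},
  {"rx":0,"ry":0,"rz":0,"dx":-0.86,"dy":-1.0,"dz":0,"hand":0},
])

```text
time_s: 5.15
tool_pos: [0.4207, 0.1304, 0.2313]
eef_rot: [0.581, 3.087, 0.0]
force: [-0.6, -0.6, -0.5]
finger_gap: 1.0
```

Emit:
send_rows([
  {"rx":0,"ry":0,"rz":0,"dx":-0.09,"dy":-0.1,"dz":0.03,"hand":0},
  {"rx":0,"ry":0,"rz":0,"dx":-0.17,"dy":-0.2,"dz":0.06,"hand":0},
  {"rx":0,"ry":0,"rz":0,"dx":-0.26,"dy":-0.3,"dz":0.1,"hand":0},
  {"rx":0,"ry":0,"rz":0,"dx":-0.34,"dy":-0.4,"dz":0.15,"hand":0},
  {"rx":0,"ry":0,"rz":0,"dx":-0.43,"dy":-0.5,"dz":0.2,"hand":0},
  {"rx":0,"ry":0,"rz":0,"dx":-0.51,"dy":-0.6,"dz":0.25,"hand":0},
  {"rx":0,"ry":0,"rz":0,"dx":-0.6,"dy":-0.7,"dz":0.3,"hand":0},
  {"rx":0,"ry":0,"rz":0,"dx":-0.68,"dy":-0.8,"dz":0.35,"hand":0},
  {"rx":0,"ry":0,"rz":0,"dx":-0.77,"dy":-0.9,"dz":0.4,"hand":0},
  {"rx":0,"ry":0,"rz":0,"dx":-0.86,"dy":-1.0,"dz":0.45,"hand":0},
])

```text
time_s: 6.4
tool_pos: [0.4645, 0.006, 0.186]
eef_rot: [0.581, 3.087, 0.0]
force: [-0.2, -0.1, 0.3]
finger_gap: 0.998
```

Emit:
send_rows([
  {"rx":0,"ry":0,"rz":-0.07,"dx":-0.09,"dy":-0.1,"dz":0.05,"hand":0},
  {"rx":0,"ry":0,"rz":-0.14,"dx":-0.17,"dy":-0.2,"dz":0.1,"hand":0},
  {"rx":0,"ry":0,"rz":-0.2,"dx":-0.26,"dy":-0.3,"dz":0.15,"hand":0},
  {"rx":0,"ry":0,"rz":-0.27,"dx":-0.34,"dy":-0.4,"dz":0.2,"hand":0},
  {"rx":0,"ry":0,"rz":-0.34,"dx":-0.43,"dy":-0.5,"dz":0.25,"hand":0},
  {"rx":0,"ry":0,"rz":-0.4,"dx":-0.51,"dy":-0.6,"dz":0.3,"hand":0},
  {"rx":0,"ry":0,"rz":-0.47,"dx":-0.6,"dy":-0.7,"dz":0.35,"hand":0},
  {"rx":0,"ry":0,"rz":-0.54,"dx":-0.68,"dy":-0.8,"dz":0.4,"hand":0},
  {"rx":0,"ry":0,"rz":-0.6,"dx":-0.77,"dy":-0.9,"dz":0.45,"hand":0},
  {"rx":0,"ry":0,"rz":-0.67,"dx":-0.86,"dy":-1.0,"dz":0.5,"hand":0},
])

```text
time_s: 7.65
tool_pos: [0.5082, -0.1185, 0.1358]
eef_rot: [0.519, -3.098, -0.0]
force: [0.6, 0.3, -0.2]
finger_gap: 1.002
```

Emit:
send_rows([
  {"rx":0,"ry":0,"rz":0,"dx":0,"dy":-0.1,"dz":0.02,"hand":0},
  {"rx":0,"ry":0,"rz":0,"dx":0,"dy":-0.2,"dz":0.04,"hand":0},
  {"rx":0,"ry":0,"rz":0,"dx":0,"dy":-0.3,"dz":0.06,"hand":0},
  {"rx":0,"ry":0,"rz":0,"dx":0,"dy":-0.4,"dz":0.08,"hand":0},
  {"rx":0,"ry":0,"rz":0,"dx":0,"dy":-0.5,"dz":0.1,"hand":0},
  {"rx":0,"ry":0,"rz":0,"dx":0,"dy":-0.6,"dz":0.12,"hand":0},
  {"rx":0,"ry":0,"rz":0,"dx":0,"dy":-0.7,"dz":0.14,"hand":0},
  {"rx":0,"ry":0,"rz":0,"dx":0,"dy":-0.8,"dz":0.16,"hand":0},
  {"rx":0,"ry":0,"rz":0,"dx":0,"dy":-0.9,"dz":0.18,"hand":0},
  {"rx":0,"ry":0,"rz":0,"dx":0,"dy":-1.0,"dz":0.2,"hand":0},
])

```text
time_s: 8.9
tool_pos: [0.5406, -0.2128, 0.1161]
eef_rot: [0.516, -3.099, -0.0]
force: [-0.4, 0.4, -0.1]
finger_gap: 0.999
```

Run:
```python
from h import *
im,d,K,E=snap('wrist','w1')
o=robot.get_obs(); print(o['tool_pos'],R.from_rotvec(o['eef_rot']).as_matrix())
hsv=cv2.cvtColor(im,cv2.COLOR_RGB2HSV)
m=((hsv[...,1]<60)&(hsv[...,2]>130)).astype(np.uint8)
n,l,s,c=cv2.connectedComponentsWithStats(m); 
for i in range(1,n):
    if s[i,4]>300: print(i,s[i])
```

```text
[ 0.5407 -0.2143  0.116 ] [[-0.9466 -0.3225  0.0004]
 [-0.3225  0.9466 -0.0012]
 [ 0.     -0.0013 -1.    ]]
1 [  135    38   116   283 14165]
37 [380 265  43  56 699]
80 [ 520  279   40   75 2022]
196 [441 388  43  32 736]
```

View pics/w1.png

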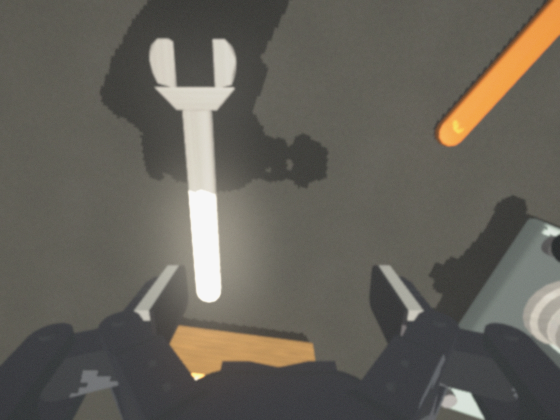

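Run:
```python
from h import *
im,d,K,E=load('w1')
hsv=cv2.cvtColor(im,cv2.COLOR_RGB2HSV)
m=((hsv[...,1]<60)&(hsv[...,2]>130)).astype(np.uint8)
n,l,s,c=cv2.connectedComponentsWithStats(m); 
mm=(l==1)
v,u=np.nonzero(mm); W=ray(u,v,K,E,.008)[:,:2]
hd=(v>125)&(v<280); c=W[hd].mean(0); ax=np.linalg.svd(W[hd]-c,full_matrices=False)[2][0]
if ax[0]<0: ax=-ax
n_=np.array([-ax[1],ax[0]]); t=(W-c)@ax; q=(W-c)@n_
print('yaw',np.degrees(np.arctan2(ax[1],ax[0])),'len',np.ptp(t),t.max(), 'w',np.ptp(q[hd]))
for name,o in [('by tip',c+ax*(t.max()-.203)),('by prong',c+ax*(t.min()+.014))]:
    g=o+ax*.115; ob=robot.get_obs(); Rm=R.from_rotvec([0.516,-3.099,0]).as_matrix()
    print(name,'origin',o,'grip',g,'delta tool',Rm.T@(np.r_[g,.002]-ob['tool_pos']))
print('tool x az',np.degrees(np.arctan2(Rm[1,0],Rm[0,0])))
```

```text
yaw 19.271643287443528 len 0.23684328301267116 0.09792754882801959 w 0.08502212277154696
by tip origin [ 0.4722 -0.3017] grip [ 0.5808 -0.2638] delta tool [-0.0218 -0.0597  0.114 ]
by prong origin [ 0.4535 -0.3083] grip [ 0.562  -0.2703] delta tool [-0.002  -0.0599  0.114 ]
tool x az -161.09334481545258
```

Run:
```python
from h import *
im,d,K,E=load('w1')
hsv=cv2.cvtColor(im,cv2.COLOR_RGB2HSV)
m=((hsv[...,1]<60)&(hsv[...,2]>130))
v,u=np.nonzero(m); k=(u>140)&(u<240)&(v<305)&~((u<182)&(v>200)); v=v[k];u=u[k]
W=ray(u,v,K,E,.008)[:,:2]
hd=(v>125)&(v<255); c=W[hd].mean(0); ax=np.linalg.svd(W[hd]-c,full_matrices=False)[2][0]
if ax[0]<0: ax=-ax
n_=np.array([-ax[1],ax[0]]); t=(W-c)@ax; q=(W-c)@n_
print('yaw',np.degrees(np.arctan2(ax[1],ax[0])),'len',np.ptp(t),t.max(), 'w',np.ptp(q[hd]))
ob=robot.get_obs(); Rm=R.from_rotvec([0.516,-3.099,0]).as_matrix()
for name,o in [('by tip',c+ax*(t.max()-.203)),('by prong',c+ax*(t.min()+.014))]:
    g=o+ax*.115
    print(name,'origin',o,'grip',g,'delta tool',Rm.T@(np.r_[g,.002]-ob['tool_pos']))
```

```text
yaw 22.83461503516483 len 0.22156065946140716 0.09803042465324546 w 0.0548435745175086
by tip origin [ 0.4583 -0.3118] grip [ 0.5643 -0.2672] delta tool [-0.0052 -0.0576  0.114 ]
by prong origin [ 0.4541 -0.3136] grip [ 0.5601 -0.269 ] delta tool [-0.0006 -0.058   0.114 ]
```

Run:
```python
from h import *
im,d,K,E=load('w1')
hsv=cv2.cvtColor(im,cv2.COLOR_RGB2HSV)
m=((hsv[...,1]<60)&(hsv[...,2]>130))
L=[];
for r in range(120,290,5):
    uu=[x for x in np.nonzero(m[r])[0] if 178<x<228]; L.append((r,min(uu),max(uu)))
L=np.array(L); print(L[::4].tolist())
for j in (1,2):
    W=ray(L[:,j],L[:,0],K,E,.008)[:,:2]; c,s=W.mean(0),np.linalg.svd(W-W.mean(0),full_matrices=False); a=s[2][0]; a*=np.sign(a[0]); print(c,np.degrees(np.arctan2(a[1],a[0])),s[1])
```

```text
[[120, 183, 212], [140, 184, 213], [160, 186, 214], [180, 187, 215], [200, 179, 227], [220, 179, 227], [240, 179, 227], [260, 179, 227], [280, 187, 227]]
[ 0.564  -0.2892] 12.815260305942155 [0.2497 0.0159]
[ 0.5535 -0.2586] 22.374953227493087 [0.2488 0.0144]
```

Run:
```python
from h import *
im,d,K,E=load('w1')
hsv=cv2.cvtColor(im,cv2.COLOR_RGB2HSV)
L=[];
for r in list(range(116,188,3))+list(range(195,285,3)):
    th=130 if r<190 else 215
    uu=[x for x in np.nonzero(hsv[r,:,2]>th)[0] if 178<x<228]; L.append((r,min(uu),max(uu)))
L=np.array(L); print(L[::6].tolist()); A=[]
for j in (1,2):
    W=ray(L[:,j],L[:,0],K,E,.008)[:,:2]; c,s=W.mean(0),np.linalg.svd(W-W.mean(0),full_matrices=False); a=s[2][0]; a*=np.sign(a[0]); A.append((c,a)); print(c,np.degrees(np.arctan2(a[1],a[0])),s[1])
c=(A[0][0]+A[1][0])/2; a=A[0][1]+A[1][1]; a/=np.linalg.norm(a)
tips=[ray([u],[v],K,E,.009)[0,:2] for u,v in [(161,39),(222,40)]]
t0=np.mean([(p-c)@a for p in tips]); g=c+a*(t0+.129)
ob=robot.get_obs(); Rm=R.from_rotvec([0.516,-3.099,0]).as_matrix()
print('grip',g,np.degrees(np.arctan2(a[1],a[0])),Rm.T@(np.r_[g,.002]-ob['tool_pos']))
```

```text
[[116, 182, 211], [134, 184, 212], [152, 185, 213], [170, 187, 215], [195, 189, 215], [213, 190, 216], [231, 191, 217], [249, 193, 218], [267, 194, 219]]
[ 0.5596 -0.2847] 18.55275640577279 [0.3153 0.0023]
[ 0.5524 -0.2636] 18.305920214322544 [0.3153 0.0023]
grip [ 0.5638 -0.2715] 18.429338310047665 [-0.0033 -0.0616  0.114 ]
```

Emit:
send_rows([
  {"rx":0,"ry":0,"rz":0,"dx":-0.01,"dy":-0.12,"dz":0.1,"hand":0},
  {"rx":0,"ry":0,"rz":0,"dx":-0.01,"dy":-0.24,"dz":0.2,"hand":0},
  {"rx":0,"ry":0,"rz":0,"dx":-0.02,"dy":-0.36,"dz":0.3,"hand":0},
  {"rx":0,"ry":0,"rz":0,"dx":-0.03,"dy":-0.48,"dz":0.4,"hand":0},
  {"rx":0,"ry":0,"rz":0.01,"dx":-0.03,"dy":-0.61,"dz":0.5,"hand":0},
  {"rx":0,"ry":0,"rz":0.01,"dx":-0.03,"dy":-0.61,"dz":0.6,"hand":0},
  {"rx":0,"ry":0,"rz":0.01,"dx":-0.03,"dy":-0.61,"dz":0.7,"hand":0},
  {"rx":0,"ry":0,"rz":0.01,"dx":-0.03,"dy":-0.61,"dz":0.8,"hand":0},
  {"rx":0,"ry":0,"rz":0.01,"dx":-0.03,"dy":-0.61,"dz":0.9,"hand":0},
  {"rx":0,"ry":0,"rz":0.01,"dx":-0.03,"dy":-0.61,"dz":1.0,"hand":0},
])

```text
time_s: 10.2
tool_pos: [0.563, -0.2687, 0.0157]
eef_rot: [-0.5, 3.101, 0.0]
force: [0.1, 0.5, -0.5]
finger_gap: 0.997
```

Emit:
send_rows([
  {"rx":0,"ry":0,"rz":0,"dx":0,"dy":0,"dz":0.05,"hand":0},
  {"rx":0,"ry":0,"rz":0,"dx":0,"dy":0,"dz":0.09,"hand":0.2},
  {"rx":0,"ry":0,"rz":0,"dx":0,"dy":0,"dz":0.12,"hand":0.4},
  {"rx":0,"ry":0,"rz":0,"dx":0,"dy":0,"dz":0.14,"hand":0.6},
  {"rx":0,"ry":0,"rz":0,"dx":0,"dy":0,"dz":0.14,"hand":0.7},
  {"rx":0,"ry":0,"rz":0,"dx":0,"dy":0,"dz":0.14,"hand":1},
  {"rx":0,"ry":0,"rz":0,"dx":0,"dy":0,"dz":0.14,"hand":1},
  {"rx":0,"ry":0,"rz":0,"dx":0,"dy":0,"dz":0.14,"hand":1},
  {"rx":0,"ry":0,"rz":0,"dx":0,"dy":0,"dz":0.14,"hand":1},
  {"rx":0,"ry":0,"rz":0,"dx":0,"dy":0,"dz":0.14,"hand":1},
])

```text
time_s: 11.45
tool_pos: [0.5633, -0.2694, 0.0028]
eef_rot: [-0.499, 3.101, -0.001]
force: [-1.2, -1.5, 5.4]
finger_gap: 0.231
```

Run:
```python
from h import *
o=robot.get_obs(); print(o)
im,d,K,E=snap('wrist','w2')
```

```text
{'time_s': 11.45, 'joints': array([ 0.2084,  0.6642,  0.2359,  1.8403, -0.2359,  0.6632,  2.4725]), 'joint_vel': array([-0.001 , -0.0005, -0.0006, -0.0004,  0.0009,  0.0003,  0.    ]), 'tau': array([ -0.7878, -48.6744,   3.1136, -14.2587,  -0.2905,   0.0753,
        -0.0424]), 'tool_pos': array([ 0.5633, -0.2694,  0.0028]), 'eef_rot': array([-0.4991,  3.1009, -0.0012]), 'force': array([-1.1973, -1.5312,  5.3899]), 'ft_torque': array([-0.3244,  0.1171,  0.0509]), 'finger_gap': 0.23110640549230516}
```

View pics/w2.png

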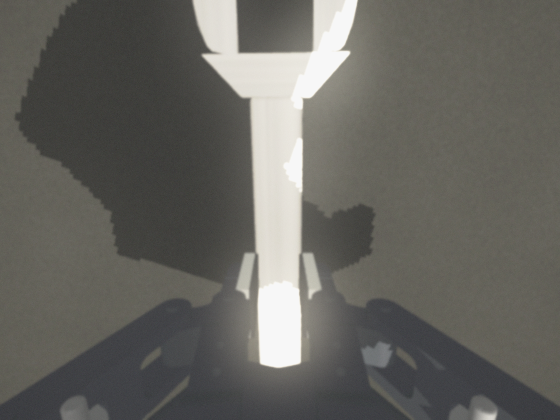

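Emit:
send_rows([
  {"rx":0,"ry":0,"rz":0,"dx":0,"dy":0,"dz":-0.12,"hand":1},
  {"rx":0,"ry":0,"rz":0,"dx":0,"dy":0,"dz":-0.3,"hand":1},
  {"rx":0,"ry":0,"rz":0,"dx":0,"dy":0,"dz":-0.5,"hand":1},
  {"rx":0,"ry":0,"rz":0,"dx":0,"dy":0,"dz":-0.7,"hand":1},
  {"rx":0,"ry":0,"rz":0,"dx":-0.1,"dy":0.1,"dz":-0.85,"hand":1},
  {"rx":0,"ry":0,"rz":0,"dx":-0.22,"dy":0.25,"dz":-0.95,"hand":1},
  {"rx":0,"ry":0,"rz":0,"dx":-0.36,"dy":0.4,"dz":-1.0,"hand":1},
  {"rx":0,"ry":0,"rz":0,"dx":-0.5,"dy":0.56,"dz":-1.0,"hand":1},
  {"rx":0,"ry":0,"rz":0,"dx":-0.65,"dy":0.73,"dz":-1.0,"hand":1},
  {"rx":0,"ry":0,"rz":0,"dx":-0.8,"dy":0.9,"dz":-1.0,"hand":1},
])

```text
time_s: 12.75
tool_pos: [0.611, -0.1564, 0.1016]
eef_rot: [0.5, -3.1, -0.001]
force: [0.5, 0.5, -3.0]
finger_gap: 0.231
```

Emit:
send_rows([
  {"rx":0,"ry":0,"rz":0,"dx":-0.06,"dy":0.06,"dz":-0.1,"hand":1},
  {"rx":0,"ry":0,"rz":0,"dx":-0.12,"dy":0.12,"dz":-0.2,"hand":1},
  {"rx":0,"ry":0,"rz":0,"dx":-0.18,"dy":0.19,"dz":-0.3,"hand":1},
  {"rx":0,"ry":0,"rz":0,"dx":-0.24,"dy":0.25,"dz":-0.4,"hand":1},
  {"rx":0,"ry":0,"rz":0,"dx":-0.3,"dy":0.31,"dz":-0.5,"hand":1},
  {"rx":0,"ry":0,"rz":0,"dx":-0.36,"dy":0.38,"dz":-0.6,"hand":1},
  {"rx":0,"ry":0,"rz":0,"dx":-0.42,"dy":0.44,"dz":-0.7,"hand":1},
  {"rx":0,"ry":0,"rz":0,"dx":-0.48,"dy":0.5,"dz":-0.8,"hand":1},
  {"rx":0,"ry":0,"rz":0,"dx":-0.54,"dy":0.57,"dz":-0.9,"hand":1},
  {"rx":0,"ry":0,"rz":0,"dx":-0.6,"dy":0.63,"dz":-1.0,"hand":1},
])

```text
time_s: 14.0
tool_pos: [0.648, -0.079, 0.2029]
eef_rot: [0.5, -3.102, -0.0]
force: [-0.2, -0.1, -2.5]
finger_gap: 0.229
```

Run:
```python
from h import *
o=robot.get_obs(); print(o['tool_pos'],o['eef_rot'],o['joints'],o['force'],o['ft_torque'],o['finger_gap'])
im,d,K,E=snap('top','t3')
cv2.imwrite('pics/t3c.png',cv2.resize(im[90:270,160:440,::-1],None,fx=2.8,fy=2.8,interpolation=cv2.INTER_CUBIC))
```

```text
[ 0.648  -0.079   0.2029] [ 0.4999 -3.1015 -0.0003] [-0.1494  0.4628  0.2899  1.6364 -0.1467  1.0639  2.0734] [-0.1673 -0.0879 -2.4542] [ 0.0323 -0.0366  0.049 ] 0.22889103663191582
```

View pics/t3c.png

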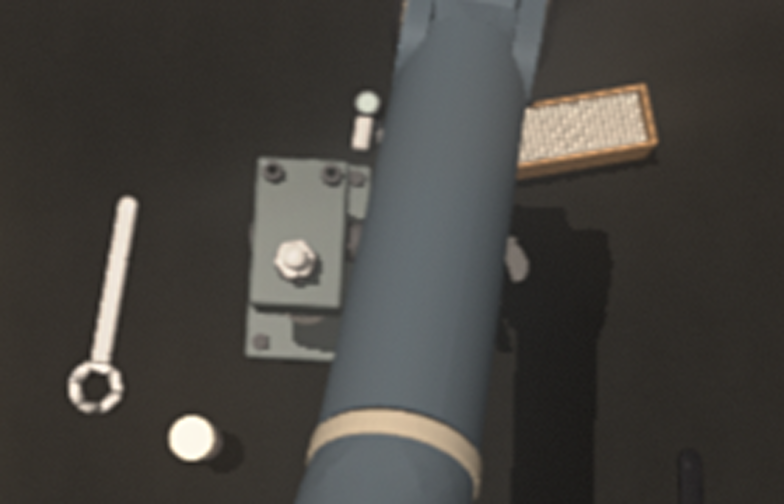

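Emit:
send_rows([
  {"rx":0,"ry":0,"rz":0,"dx":-0.05,"dy":0.05,"dz":-0.1,"hand":1},
  {"rx":0,"ry":0,"rz":0.03,"dx":-0.1,"dy":0.1,"dz":-0.2,"hand":1},
  {"rx":0,"ry":0,"rz":0.07,"dx":-0.18,"dy":0.2,"dz":-0.3,"hand":1},
  {"rx":0,"ry":0,"rz":0.1,"dx":-0.27,"dy":0.3,"dz":-0.4,"hand":1},
  {"rx":0,"ry":0,"rz":0.14,"dx":-0.37,"dy":0.41,"dz":-0.5,"hand":1},
  {"rx":0,"ry":0,"rz":0.18,"dx":-0.47,"dy":0.53,"dz":-0.5,"hand":1},
  {"rx":0,"ry":0,"rz":0.23,"dx":-0.58,"dy":0.65,"dz":-0.5,"hand":1},
  {"rx":0,"ry":0,"rz":0.28,"dx":-0.69,"dy":0.77,"dz":-0.5,"hand":1},
  {"rx":0,"ry":0,"rz":0.32,"dx":-0.79,"dy":0.88,"dz":-0.5,"hand":1},
  {"rx":0,"ry":0,"rz":0.355,"dx":-0.89,"dy":0.99,"dz":-0.5,"hand":1},
])

```text
time_s: 15.3
tool_pos: [0.7013, 0.0427, 0.2523]
eef_rot: [-0.085, -3.14, 0.0]
force: [-0.6, 0.8, -2.1]
finger_gap: 0.234
```

Run:
```python
from h import *
o=robot.get_obs(); print(o['tool_pos'],o['eef_rot'],o['joints'],o['force'],o['ft_torque'],o['finger_gap'])
im,d,K,E=snap('wrist','w4')
im,d,K,E=snap('scene','s4')
cv2.imwrite('pics/s4c.png',cv2.resize(im[150:330,220:420,::-1],None,fx=3,fy=3,interpolation=cv2.INTER_CUBIC))
```

```text
[0.7013 0.0427 0.2523] [-0.0846 -3.1399  0.0003] [-0.3533  0.513   0.3557  1.4515 -0.1835  1.2104  1.5422] [-0.5647  0.7621 -2.1193] [ 0.0256 -0.1165  0.0137] 0.23355630243757813
```

View pics/w4.png

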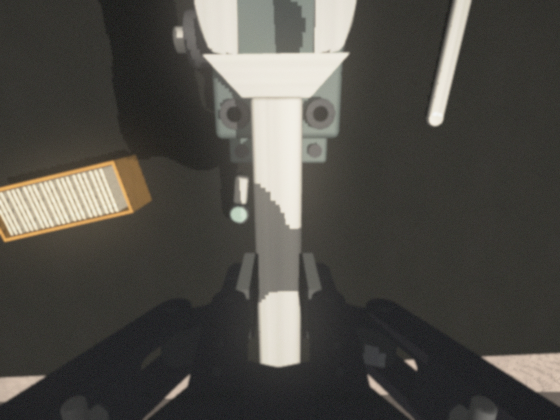

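View pics/s4c.png

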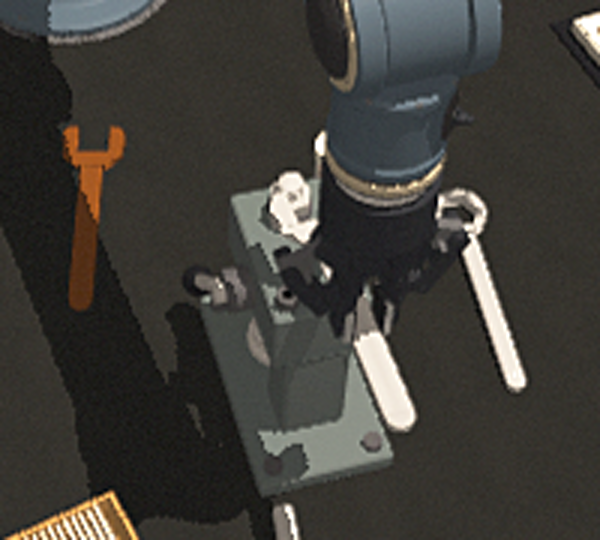

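Run:
```python
from h import *
im,d,K,E=load('w4')
c=im[0:180,190:370,::-1]
cv2.imwrite('pics/w4c.png',cv2.resize(np.clip(c.astype(float)*1.5,0,255).astype(np.uint8),None,fx=3.3,fy=3.3,interpolation=cv2.INTER_CUBIC))
P=cloud(d,K,E)
for u,v in [(233,112),(320,112),(226,125),(330,125),(277,120),(200,25),(275,70),(250,30),(300,30),(277,200)]: print((u,v),P[v,u])
```

```text
(233, 112) [0.6241 0.0204 0.2021]
(320, 112) [0.6268 0.0714 0.2028]
(226, 125) [0.6312 0.0155 0.2023]
(330, 125) [0.635  0.0792 0.1908]
(277, 120) [0.6293 0.0462 0.257 ]
(200, 25) [0.5918 0.0179 0.2559]
(275, 70) [0.61   0.0465 0.2581]
(250, 30) [0.5791 0.033  0.1905]
(300, 30) [0.5802 0.0622 0.1888]
(277, 200) [0.6642 0.0443 0.2577]
```

View pics/w4c.png

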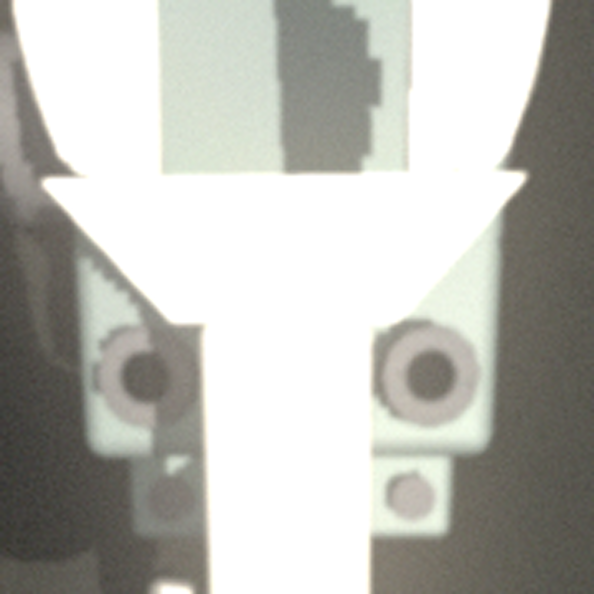

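Run:
```python
from h import *
im,d,K,E=load('w4')
S=ray(np.array([145.5,430.5])/3.3+190,np.array([377,376])/3.3,K,E,.202)[:,:2]; print('screws',S,np.linalg.norm(S[1]-S[0]))
yv=S[1]-S[0]; yaw=np.arctan2(yv[1],yv[0])-np.pi/2; print('press yaw screws',np.degrees(yaw))
m=S.mean(0)
for yw in (yaw,np.radians(-2.9)):
    x=np.array([np.cos(yw),np.sin(yw)]); o=m-.08*x; print('origin',o)
x=np.array([np.cos(yaw),np.sin(yaw)]);y=np.array([-x[1],x[0]])
zt=.2585
A=ray([238.5,238.5,314.5,314.5],[2,50,2,50],K,E,zt)[:,:2]; J=(A-o); print('jaw inner (press x,y)',np.c_[J@x,J@y], 'width',(J@y)[2:].mean()-(J@y)[:2].mean())
# handle edges lines
g=im[...,1].astype(float)
L=[]
for r in range(108,172,4):
    row=cv2.GaussianBlur(g[r:r+1],(1,1),0)[0]; dd=np.diff(row); l=np.argmax(dd[240:262])+240.5; rr=np.argmin(dd[290:312])+290.5; L.append((r,l,rr))
L=np.array(L); Wl=ray(L[:,1],L[:,0],K,E,.2575)[:,:2];Wr=ray(L[:,2],L[:,0],K,E,.2575)[:,:2]
M=(Wl+Wr)/2; a=np.polyfit(M[:,0],M[:,1],1); print('handle yaw',np.degrees(np.arctan(a[0])),'w',np.linalg.norm(Wl-Wr,axis=1).mean())
for xx in (0,.04,.08): 
    p=m+x*(xx-.08); print('handle midline y rel at press x',xx,(np.polyval(a,p[0])-p[1]))
t=ray([277,277],[52,53],K,E,zt)[:,:2]; print('throat bottom press x',(t-o)@x)
# head outline in top0
im,d,K,E=load('top0'); P=cloud(d,K,E)
```

```text
screws [[0.6254 0.0209]
 [0.6279 0.0718]] 0.050989407903655866
press yaw screws -2.9045032157383006
origin [0.5468 0.0504]
origin [0.5468 0.0504]
jaw inner (press x,y) [[ 0.0396 -0.0144]
 [ 0.0561 -0.015 ]
 [ 0.0397  0.0145]
 [ 0.0562  0.015 ]] width 0.029426493424591263
handle yaw -2.180358065455266 w 0.02121833102244724
handle midline y rel at press x 0 -0.001265466513088384
handle midline y rel at press x 0.04 -0.0007595650229994463
handle midline y rel at press x 0.08 -0.0002536635329105086
throat bottom press x [0.0568 0.0572]
```

Emit:
send_rows([
  {"rx":0,"ry":0,"rz":0,"dx":0.01,"dy":0,"dz":0.1,"hand":1},
  {"rx":0,"ry":0,"rz":0,"dx":0.02,"dy":0,"dz":0.2,"hand":1},
  {"rx":0,"ry":0,"rz":0,"dx":0.02,"dy":0,"dz":0.3,"hand":1},
  {"rx":0,"ry":0,"rz":0,"dx":0.02,"dy":0,"dz":0.38,"hand":1},
  {"rx":0,"ry":0,"rz":0,"dx":0.02,"dy":0,"dz":0.44,"hand":1},
  {"rx":0,"ry":0,"rz":0,"dx":0.02,"dy":0,"dz":0.49,"hand":1},
  {"rx":0,"ry":0,"rz":0,"dx":0.02,"dy":0,"dz":0.53,"hand":1},
  {"rx":0,"ry":0,"rz":0,"dx":0.02,"dy":0,"dz":0.55,"hand":1},
  {"rx":0,"ry":0,"rz":0,"dx":0.02,"dy":0,"dz":0.57,"hand":1},
  {"rx":0,"ry":0,"rz":0,"dx":0.02,"dy":0,"dz":0.57,"hand":1},
])

```text
time_s: 16.65
tool_pos: [0.6989, 0.0424, 0.1951]
eef_rot: [-0.082, -3.14, -0.0]
force: [-2.8, -0.2, -1.6]
finger_gap: 0.231
```

Run:
```python
from h import *
o=robot.get_obs(); print(o['tool_pos'],o['eef_rot'],o['force'],o['ft_torque'],o['finger_gap'])
im,d,K,E=snap('wrist','w5')
c=im[0:180,190:370,::-1]
cv2.imwrite('pics/w5c.png',cv2.resize(np.clip(c.astype(float)*1.5,0,255).astype(np.uint8),None,fx=3.3,fy=3.3,interpolation=cv2.INTER_CUBIC))
im,d,K,E=snap('scene','s5')
cv2.imwrite('pics/s5c.png',cv2.resize(im[150:330,220:420,::-1],None,fx=3,fy=3,interpolation=cv2.INTER_CUBIC))
```

```text
[0.6989 0.0424 0.1951] [-0.0824 -3.1396 -0.0001] [-2.7923 -0.2451 -1.6333] [-0.0238  0.4857 -0.0351] 0.23061291406302367
```

View pics/w5c.png

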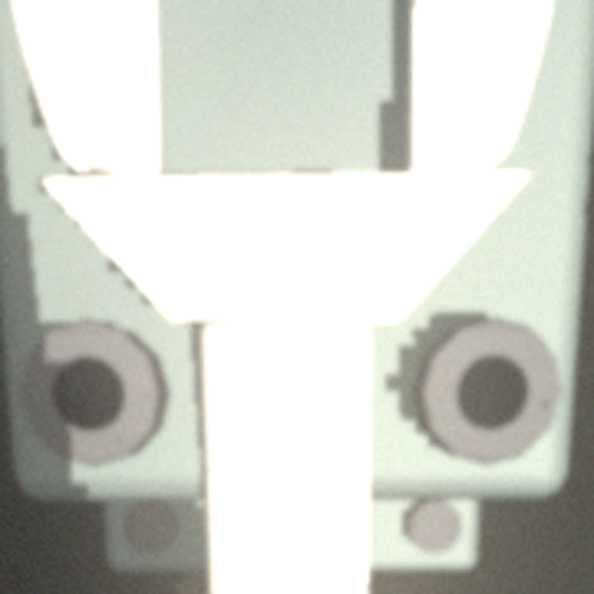

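View pics/s5c.png

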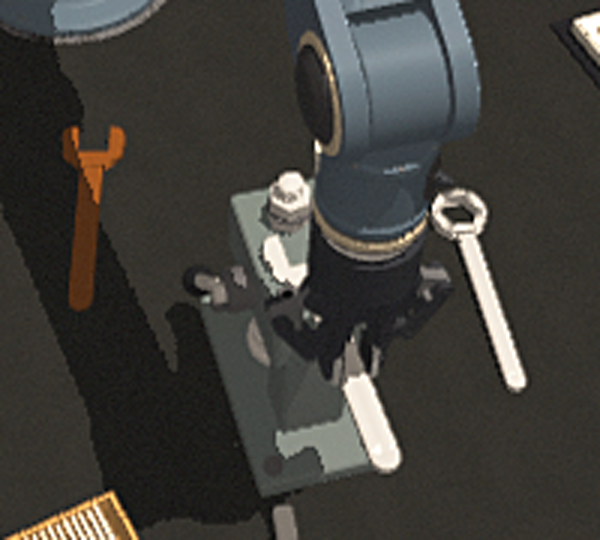

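```bash
cat > rel.py <<'E'
from h import *
def rel(name,sl,sr,jl,jr,thr,hl,hr,zs=.202,zb=.190,zt=.200):
    im,d,K,E=load(name)
    f=lambda p,z: ray(p[0]/3.3+190,p[1]/3.3,K,E,z)[0,:2]
    a,b=f(sl,zs),f(sr,zs); yv=b-a; yaw=np.arctan2(yv[1],yv[0])-np.pi/2
    x=np.array([np.cos(yaw),np.sin(yaw)]);y=np.array([-x[1],x[0]]); o=(a+b)/2-.08*x
    print('scr dist',np.linalg.norm(yv),'yaw',np.degrees(yaw),'o',o)
    for r in (5,165):
        l=f((jl,r),zb)-o; q=f((jr,r),zb)-o; print('jaw in x %.4f y %.4f %.4f mid %.4f'%(l@x,l@y,q@y,(l+q)@y/2))
    t=f(thr,zt)-o; print('throat',t@x,'centre',t@x-.018)
    for (p,q) in zip(hl,hr):
        l=f(p,zt-.001)-o; r=f(q,zt-.001)-o; print('handle x %.4f mid y %.4f w %.4f'%(l@x,(l+r)@y/2,(r-l)@y))
E
python3 - <<'E'
from rel import *
rel('w5',(89,394),(491,393),160,412,(287,171),[(203,340),(208,580)],[(372,340),(368,580)],zb=.1915,zt=.2005)
E
```

```text
scr dist 0.05082900559772945 yaw -2.875849096495851 o [0.5467 0.0502]
jaw in x 0.0341 y -0.0159 0.0152 mid -0.0004
jaw in x 0.0519 y -0.0166 0.0157 mid -0.0004
throat 0.05427821419476726 centre 0.03627821419476726
handle x 0.0735 mid y -0.0003 w 0.0215
handle x 0.1043 mid y -0.0003 w 0.0217
```

Emit:
send_rows([
  {"rx":0,"ry":0,"rz":0,"dx":0,"dy":0,"dz":-0.01,"hand":1},
  {"rx":0,"ry":0,"rz":0,"dx":0.02,"dy":0.004,"dz":-0.01,"hand":1},
  {"rx":0,"ry":0,"rz":0,"dx":0.05,"dy":0.004,"dz":-0.01,"hand":1},
  {"rx":0,"ry":0,"rz":0,"dx":0.08,"dy":0.004,"dz":-0.01,"hand":1},
  {"rx":0,"ry":0,"rz":0,"dx":0.11,"dy":0.004,"dz":-0.01,"hand":1},
  {"rx":0,"ry":0,"rz":0,"dx":0.14,"dy":0.004,"dz":-0.01,"hand":1},
  {"rx":0,"ry":0,"rz":0,"dx":0.17,"dy":0.004,"dz":-0.01,"hand":1},
  {"rx":0,"ry":0,"rz":0,"dx":0.19,"dy":0.004,"dz":-0.01,"hand":1},
  {"rx":0,"ry":0,"rz":0,"dx":0.21,"dy":0.004,"dz":-0.01,"hand":1},
  {"rx":0,"ry":0,"rz":0,"dx":0.22,"dy":0.004,"dz":-0.01,"hand":1},
])

```text
time_s: 18.0
tool_pos: [0.6772, 0.044, 0.1963]
eef_rot: [0.082, 3.141, 0.0]
force: [0.1, -0.5, -3.1]
finger_gap: 0.228
```

Run:
```python
from h import *
o=robot.get_obs(); print(o['tool_pos'],o['eef_rot'],o['force'],o['ft_torque'],o['finger_gap'])
im,d,K,E=snap('wrist','w6')
c=im[0:180,190:370,::-1]
cv2.imwrite('pics/w6c.png',cv2.resize(np.clip(c.astype(float)*1.3,0,255).astype(np.uint8),None,fx=3.3,fy=3.3,interpolation=cv2.INTER_CUBIC))
```

```text
[0.6772 0.044  0.1963] [0.0823 3.1405 0.0002] [ 0.1066 -0.5169 -3.0856] [-0.0079 -0.0499 -0.0091] 0.22789753453766856
```

View pics/w6c.png

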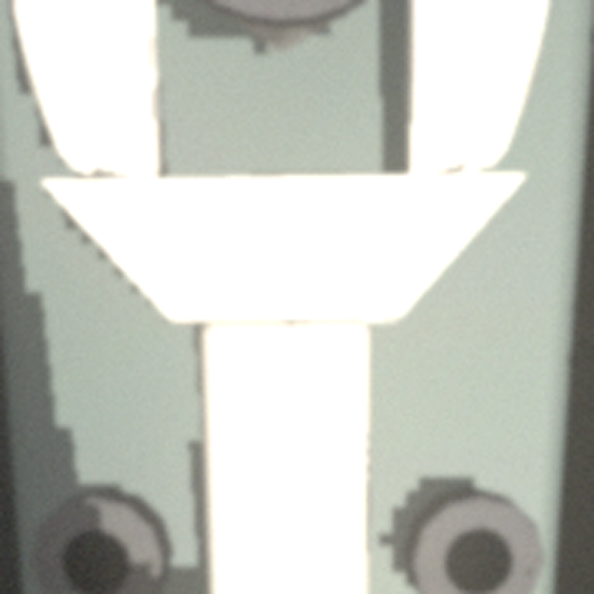

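Run:
```python
from rel import *
rel('w6',(95.5,559),(478.5,560.5),159,411,(287,172),[(203,340),(208,580)],[(371,340),(368,580)],zb=.1925,zt=.2015)
im,d,K,E=load('w6'); x=np.array([np.cos(np.radians(-2.9)),np.sin(np.radians(-2.9))]); y=np.array([-x[1],x[0]])
p=ray(285/3.3+190,47/3.3,K,E,.190)[0,:2]-np.array([.5467,.0503]); print('nut corner',p@x,p@y)
p=ray(283/3.3+190,22/3.3,K,E,.206)[0,:2]-np.array([.5467,.0503]); print('washer edge',p@x,p@y)
```

```text
scr dist 0.05114445119124083 yaw -3.2387809502999314 o [0.5463 0.0508]
jaw in x 0.0129 y -0.0160 0.0151 mid -0.0005
jaw in x 0.0307 y -0.0166 0.0157 mid -0.0004
throat 0.033059439526935644 centre 0.015059439526935645
handle x 0.0522 mid y -0.0001 w 0.0213
handle x 0.0831 mid y 0.0001 w 0.0217
nut corner 0.016249696857301214 -0.0001352741952039281
washer edge 0.018148112120343982 -0.00028040916800613284
```

Emit:
send_rows([
  {"rx":0,"ry":0,"rz":0,"dx":0.02,"dy":0.002,"dz":0,"hand":1},
  {"rx":0,"ry":0,"rz":0,"dx":0.04,"dy":0.002,"dz":0,"hand":1},
  {"rx":0,"ry":0,"rz":0,"dx":0.06,"dy":0.002,"dz":0,"hand":1},
  {"rx":0,"ry":0,"rz":0,"dx":0.08,"dy":0.002,"dz":0,"hand":1},
  {"rx":0,"ry":0,"rz":0,"dx":0.1,"dy":0.002,"dz":0,"hand":1},
  {"rx":0,"ry":0,"rz":0,"dx":0.115,"dy":0.002,"dz":0,"hand":1},
  {"rx":0,"ry":0,"rz":0,"dx":0.13,"dy":0.002,"dz":0,"hand":1},
  {"rx":0,"ry":0,"rz":0,"dx":0.14,"dy":0.002,"dz":0,"hand":1},
  {"rx":0,"ry":0,"rz":0,"dx":0.15,"dy":0.002,"dz":0,"hand":1},
  {"rx":0,"ry":0,"rz":0,"dx":0.15,"dy":0.002,"dz":0,"hand":1},
])

```text
time_s: 19.3
tool_pos: [0.6623, 0.0449, 0.1963]
eef_rot: [0.082, 3.14, 0.0]
force: [0.6, -0.4, -2.8]
finger_gap: 0.23
```

Run:
```python
from h import *
o=robot.get_obs(); print(o['tool_pos'],o['eef_rot'],o['force'],o['ft_torque'],o['finger_gap'])
im,d,K,E=snap('wrist','w7')
c=im[0:180,190:370,::-1]
cv2.imwrite('pics/w7c.png',cv2.resize(np.clip(c.astype(float)*1.3,0,255).astype(np.uint8),None,fx=3.3,fy=3.3,interpolation=cv2.INTER_CUBIC))
im,d,K,E=snap('top','t7')
cv2.imwrite('pics/t7c.png',cv2.resize(im[100:260,180:400,::-1],None,fx=3.5,fy=3.5,interpolation=cv2.INTER_CUBIC))
```

```text
[0.6623 0.0449 0.1963] [0.0823 3.1405 0.0001] [ 0.6303 -0.3663 -2.7916] [ 0.0038 -0.0559  0.0056] 0.2303846797244577
```

View pics/w7c.png

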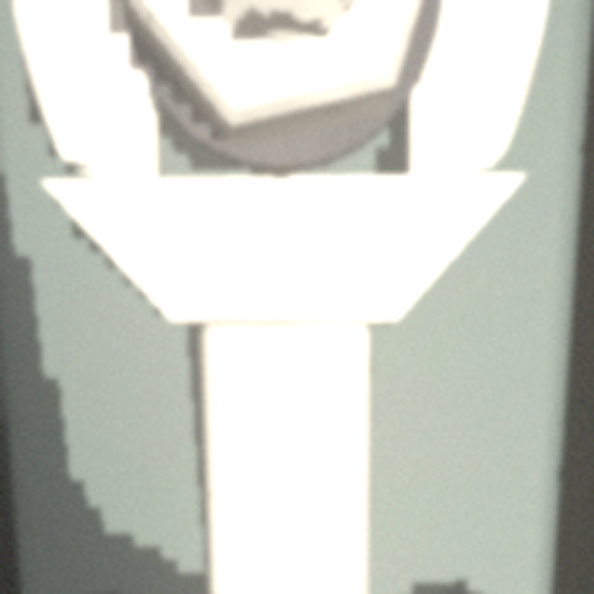

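View pics/t7c.png

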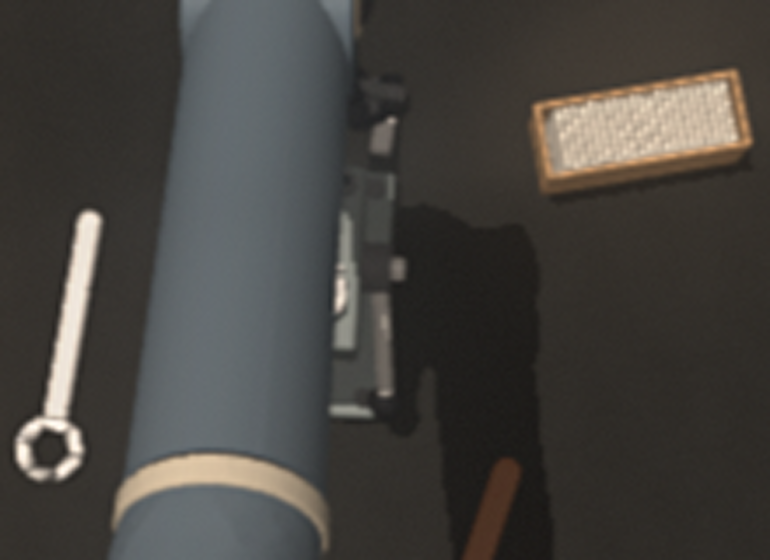

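Emit:
send_rows([
  {"rx":0,"ry":0,"rz":0,"dx":0.003,"dy":0,"dz":0,"hand":1},
  {"rx":0,"ry":0,"rz":0,"dx":0.006,"dy":0,"dz":0,"hand":1},
  {"rx":0,"ry":0,"rz":0,"dx":0.008,"dy":0,"dz":0.005,"hand":1},
  {"rx":0,"ry":0,"rz":0,"dx":0.008,"dy":0,"dz":0.01,"hand":1},
  {"rx":0,"ry":0,"rz":0,"dx":0.006,"dy":0,"dz":0.015,"hand":1},
  {"rx":0,"ry":0,"rz":0,"dx":0.005,"dy":0,"dz":0.02,"hand":1},
  {"rx":0,"ry":0,"rz":0,"dx":0.005,"dy":0,"dz":0.025,"hand":1},
  {"rx":0,"ry":0,"rz":0,"dx":0.005,"dy":0,"dz":0.03,"hand":1},
  {"rx":0,"ry":0,"rz":0,"dx":0.005,"dy":0,"dz":0.03,"hand":1},
  {"rx":0,"ry":0,"rz":0,"dx":0.005,"dy":0,"dz":0.03,"hand":1},
])

```text
time_s: 20.65
tool_pos: [0.6619, 0.0449, 0.1933]
eef_rot: [0.082, 3.14, 0.0]
force: [0.3, 0.5, -1.4]
finger_gap: 0.226
```

Run:
```python
from h import *
o=robot.get_obs(); print(o['tool_pos'],o['eef_rot'],o['force'],o['ft_torque'],o['finger_gap'])
im,d,K,E=load('w7')
c=im[0:60,210:330,::-1]
cv2.imwrite('pics/w7d.png',cv2.resize(np.clip(c.astype(float)*.8,0,255).astype(np.uint8),None,fx=6,fy=6,interpolation=cv2.INTER_CUBIC))
```

```text
[0.6619 0.0449 0.1933] [0.0823 3.1404 0.0002] [ 0.2546  0.4666 -1.3862] [-0.0417 -0.0455 -0.0323] 0.22643026469785882
```

View pics/w7d.png

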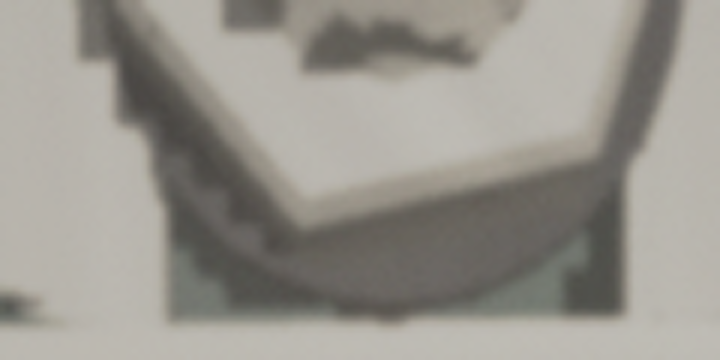

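Emit:
send_rows([
  {"rx":0,"ry":0,"rz":0,"dx":0.005,"dy":0,"dz":0.005,"hand":0.6},
  {"rx":0,"ry":0,"rz":0,"dx":0.005,"dy":0,"dz":0.005,"hand":0.3},
  {"rx":0,"ry":0,"rz":0,"dx":0.005,"dy":0,"dz":0.005,"hand":0},
  {"rx":0,"ry":0,"rz":0,"dx":0.005,"dy":0,"dz":0.005,"hand":0},
  {"rx":0,"ry":0,"rz":0,"dx":0,"dy":0,"dz":-0.15,"hand":0},
  {"rx":0,"ry":0,"rz":0,"dx":0,"dy":0,"dz":-0.35,"hand":0},
  {"rx":0,"ry":0,"rz":0.1,"dx":0,"dy":0,"dz":-0.55,"hand":0},
  {"rx":0,"ry":0,"rz":0.25,"dx":0,"dy":0,"dz":-0.75,"hand":0},
  {"rx":0,"ry":0,"rz":0.4,"dx":0,"dy":0,"dz":-0.9,"hand":0},
  {"rx":0,"ry":0,"rz":0.55,"dx":0,"dy":0,"dz":-1.0,"hand":0},
])

```text
time_s: 21.9
tool_pos: [0.6624, 0.0449, 0.2956]
eef_rot: [0.978, 2.983, 0.002]
force: [0.4, -0.0, 0.6]
finger_gap: 0.999
```

Run:
```python
from h import *
o=robot.get_obs(); print(o['tool_pos'],o['eef_rot'],o['joints'],o['force'],o['ft_torque'],o['finger_gap'])
im,d,K,E=load('w7')
f=lambda u,v: ray(210+u/6,v/6,K,E,.2205)[0,:2]
C=f(303,198);B=f(590,133);A=f(140,5);D=f(640,5)
for n,p,q in [('bottom',C,B),('left',C,A),('right',B,D)]:
    e=q-p; print(n,np.linalg.norm(e),'edge az',np.degrees(np.arctan2(e[1],e[0])),'normal mod60',(np.degrees(np.arctan2(e[1],e[0]))+90)%60)
for p in (C,B): print('corner from axis',p-np.array([.5467,.0503]))
im,d,K,E=snap('wrist','w8'); cv2.imwrite('pics/w8.png',im[:,:,::-1])
```

```text
[0.6624 0.0449 0.2956] [0.9778 2.9831 0.0022] [-0.4739  0.4298  0.4966  1.5054 -0.2109  1.257   0.9866] [ 0.3927 -0.0318  0.5622] [-0.0091 -0.0397  0.0032] 0.9991770053448601
bottom 0.016383121452937632 edge az 98.3607685516038 normal mod60 8.360768551603798
left 0.01287368628035615 edge az -140.0281013373866 normal mod60 9.971898662613398
right 0.006702503691123394 edge az 154.47698608110656 normal mod60 4.47698608110656
corner from axis [ 0.0149 -0.0059]
corner from axis [0.0125 0.0103]
```

View pics/w8.png

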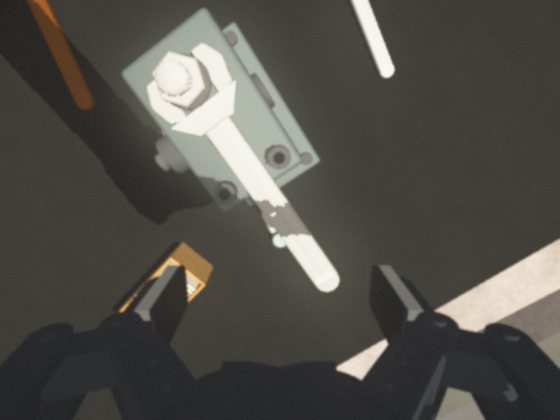

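Run:
```python
from h import *
im,d,K,E=load('w8')
cv2.imwrite('pics/w8c.png',cv2.resize(im[20:150,110:260,::-1],None,fx=5,fy=4.6,interpolation=cv2.INTER_CUBIC)[:600] if 0 else cv2.resize(np.clip(im[30:140,120:260,::-1].astype(float)*.8,0,255).astype(np.uint8),None,fx=5,fy=5,interpolation=cv2.INTER_CUBIC))
```

```text
(no output)
```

View pics/w8c.png

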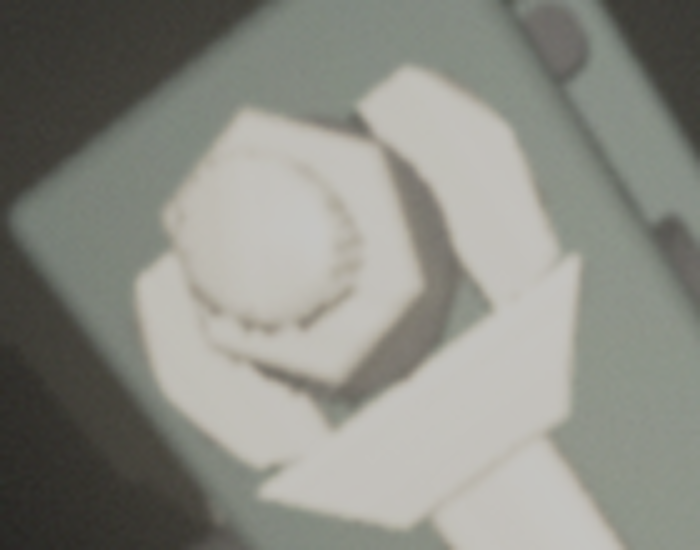

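Run:
```python
from h import *
im,d,K,E=load('w8')
c=np.array([(245,110),(380,148),(425,277),(343,384),(207,342),(163,213)],float)
W=ray(120+c[:,0]/5,30+c[:,1]/5,K,E,.2205)[:,:2]
m=W.mean(0); print('centre',m); q=W-m; print(np.linalg.norm(q,axis=1)); a=np.degrees(np.arctan2(q[:,1],q[:,0])); print(a,(a-30)%60)
# ring grip move
o=robot.get_obs(); Rm=R.from_rotvec(o['eef_rot']).as_matrix(); g=np.array([.5576,.2452,.004])
print('x az',np.degrees(np.arctan2(Rm[1,0],Rm[0,0])),'y az',np.degrees(np.arctan2(Rm[1,1],Rm[0,1])),'delta tool',Rm.T@(g-o['tool_pos']))
```

```text
centre [0.5472 0.0507]
[0.0167 0.0167 0.017  0.0174 0.017  0.0169]
[ 159.9366   97.9322   41.6366  -19.9507  -83.6359 -140.2629] [ 9.9366  7.9322 11.6366 10.0493  6.3641  9.7371]
x az 143.52862984682204 y az 53.529234201094276 delta tool [0.2048 0.0975 0.2924]
```

Emit:
send_rows([
  {"rx":0,"ry":0,"rz":0.09,"dx":0.1,"dy":0.05,"dz":0,"hand":0},
  {"rx":0,"ry":0,"rz":0.18,"dx":0.2,"dy":0.1,"dz":0,"hand":0},
  {"rx":0,"ry":0,"rz":0.27,"dx":0.3,"dy":0.14,"dz":0,"hand":0},
  {"rx":0,"ry":0,"rz":0.36,"dx":0.4,"dy":0.19,"dz":0,"hand":0},
  {"rx":0,"ry":0,"rz":0.45,"dx":0.5,"dy":0.24,"dz":0,"hand":0},
  {"rx":0,"ry":0,"rz":0.54,"dx":0.6,"dy":0.29,"dz":0,"hand":0},
  {"rx":0,"ry":0,"rz":0.63,"dx":0.7,"dy":0.34,"dz":0.05,"hand":0},
  {"rx":0,"ry":0,"rz":0.72,"dx":0.8,"dy":0.38,"dz":0.1,"hand":0},
  {"rx":0,"ry":0,"rz":0.81,"dx":0.9,"dy":0.43,"dz":0.2,"hand":0},
  {"rx":0,"ry":0,"rz":0.9,"dx":1.0,"dy":0.48,"dz":0.3,"hand":0},
])

```text
time_s: 23.2
tool_pos: [0.6092, 0.143, 0.2638]
eef_rot: [2.222, 2.221, 0.002]
force: [-0.2, -0.0, -0.6]
finger_gap: 1.001
```

```bash
cat > rg.py <<'E'
from h import *
import sys
def delta(g):
    o=robot.get_obs(); Rm=R.from_rotvec(o['eef_rot']).as_matrix()
    print(o['tool_pos'],'y az',np.degrees(np.arctan2(Rm[1,1],Rm[0,1])),'delta tool',Rm.T@(np.array(g)-o['tool_pos']),'j',o['joints'],'F',o['force'],o['ft_torque'],o['finger_gap'],o['time_s'])
if __name__=='__main__': delta([float(x) for x in sys.argv[1:4]])
E
python3 rg.py .5576 .2452 .004
```

```text
[0.6092 0.143  0.2638] y az -0.04113406618947775 delta tool [ 0.102  -0.0519  0.2598] j [-0.7872  0.4139  0.6781  1.6491 -0.2774  1.1759 -0.0436] F [-0.2114 -0.0348 -0.6051] [0.0353 0.0272 0.0447] 1.0009279809234712 23.2
```

Emit:
send_rows([
  {"rx":0,"ry":0,"rz":0.08,"dx":0.12,"dy":-0.06,"dz":0.05,"hand":0},
  {"rx":0,"ry":0,"rz":0.16,"dx":0.25,"dy":-0.13,"dz":0.1,"hand":0},
  {"rx":0,"ry":0,"rz":0.24,"dx":0.38,"dy":-0.2,"dz":0.2,"hand":0},
  {"rx":0,"ry":0,"rz":0.32,"dx":0.5,"dy":-0.26,"dz":0.3,"hand":0},
  {"rx":0,"ry":0,"rz":0.4,"dx":0.62,"dy":-0.33,"dz":0.4,"hand":0},
  {"rx":0,"ry":0,"rz":0.48,"dx":0.72,"dy":-0.39,"dz":0.5,"hand":0},
  {"rx":0,"ry":0,"rz":0.56,"dx":0.81,"dy":-0.44,"dz":0.62,"hand":0},
  {"rx":0,"ry":0,"rz":0.64,"dx":0.9,"dy":-0.48,"dz":0.74,"hand":0},
  {"rx":0,"ry":0,"rz":0.73,"dx":0.96,"dy":-0.51,"dz":0.87,"hand":0},
  {"rx":0,"ry":0,"rz":0.82,"dx":1.0,"dy":-0.52,"dz":1.0,"hand":0},
])

```text
time_s: 24.45
tool_pos: [0.5572, 0.2434, 0.1635]
eef_rot: [-2.944, -1.095, -0.001]
force: [-0.1, -0.6, 0.3]
finger_gap: 1.0
```

Emit:
send_rows([
  {"rx":0,"ry":0,"rz":0.1,"dx":0,"dy":0,"dz":0.1,"hand":0},
  {"rx":0,"ry":0,"rz":0.2,"dx":0,"dy":0,"dz":0.2,"hand":0},
  {"rx":0,"ry":0,"rz":0.3,"dx":0,"dy":0,"dz":0.3,"hand":0},
  {"rx":0,"ry":0,"rz":0.4,"dx":0,"dy":0,"dz":0.4,"hand":0},
  {"rx":0,"ry":0,"rz":0.5,"dx":0,"dy":0,"dz":0.5,"hand":0},
  {"rx":0,"ry":0,"rz":0.6,"dx":0,"dy":0,"dz":0.6,"hand":0},
  {"rx":0,"ry":0,"rz":0.68,"dx":0,"dy":0,"dz":0.7,"hand":0},
  {"rx":0,"ry":0,"rz":0.75,"dx":0,"dy":0,"dz":0.8,"hand":0},
  {"rx":0,"ry":0,"rz":0.82,"dx":0,"dy":0,"dz":0.9,"hand":0},
  {"rx":0,"ry":0,"rz":0.82,"dx":0,"dy":0,"dz":0.9,"hand":0},
])

```text
time_s: 25.7
tool_pos: [0.5569, 0.2429, 0.0729]
eef_rot: [3.133, -0.225, -0.002]
force: [1.0, -0.5, 0.6]
finger_gap: 1.0
```

```bash
python3 rg.py .5576 .2452 .004
python3 - <<'E'
from h import *
im,d,K,E=snap('wrist','w9')
E
```

```text
[0.5569 0.2429 0.0729] y az -98.2213146210039 delta tool [ 0.0005 -0.0024  0.0689] j [-1.1187  0.7306  0.9401  1.8764 -0.7382  0.9291 -1.5384] F [ 0.9539 -0.5004  0.5719] [-0.0205  0.0799  0.013 ] 0.9997780620583723 25.7
```

View pics/w9.png

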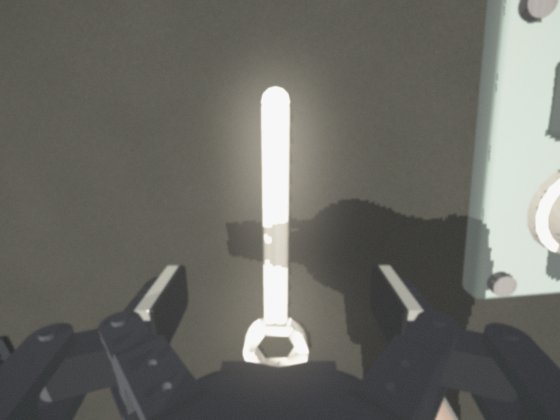

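```bash
python3 - <<'E'
from h import *
im,d,K,E=load('w9')
g=cv2.cvtColor(im,cv2.COLOR_RGB2GRAY).astype(float)
L=[]
for r in list(range(110,215,5))+list(range(272,312,4)):
    dd=np.diff(cv2.GaussianBlur(g,(3,3),0)[r]); l=np.argmax(dd[250:275])+250.5; q=np.argmin(dd[278:300])+278.5; L.append((r,l,q))
L=np.array(L); M=(ray(L[:,1],L[:,0],K,E,.011)+ray(L[:,2],L[:,0],K,E,.011))[:,:2]/2
print('w',np.linalg.norm((ray(L[:,1],L[:,0],K,E,.011)-ray(L[:,2],L[:,0],K,E,.011))[:,:2],axis=1).round(4))
a=np.polyfit(M[:,0],M[:,1],1); ax=np.array([1,a[0]])/np.hypot(1,a[0]); c=M.mean(0)
col=g[:,275]; tr=np.argmax(np.diff(col[70:110]))+70.5; t=ray(275,tr,K,E,.0105)[0,:2]; tip=c+ax*((t-c)@ax)
print('yaw',np.degrees(np.arctan(a[0])),'tip',tr,tip,'centre',tip-ax*.196,'grip',tip-ax*.091)
E
python3 rg.py .5576 .2452 .004
```

```text
w [0.0181 0.0182 0.0182 0.0183 0.0184 0.0185 0.0186 0.0187 0.0187 0.0182
 0.0183 0.0177 0.0178 0.0179 0.0179 0.018  0.0181 0.0182 0.0183 0.0184
 0.0185 0.0182 0.0183 0.0184 0.0184 0.0185 0.0186 0.0187 0.0188 0.0188
 0.0182]
yaw -8.397103121269149 tip 85.5 [0.6489 0.2319] centre [0.455  0.2605] grip [0.5589 0.2452]
[0.5573 0.2429 0.0735] y az -98.2278626903868 delta tool [-0.     -0.0023  0.0695] j [-1.1187  0.7299  0.9406  1.8761 -0.738   0.9289 -1.5384] F [0.7407 0.0626 1.5981] [-0.0141 -0.032   0.0153] 1.0046779217068038 25.75
```

Emit:
send_rows([
  {"rx":0,"ry":0,"rz":0,"dx":0.01,"dy":-0.02,"dz":0.15,"hand":0},
  {"rx":0,"ry":0,"rz":0,"dx":0.01,"dy":-0.022,"dz":0.32,"hand":0.1},
  {"rx":0,"ry":0,"rz":0,"dx":0.01,"dy":-0.022,"dz":0.48,"hand":0.2},
  {"rx":0,"ry":0,"rz":0,"dx":0.01,"dy":-0.022,"dz":0.6,"hand":0.35},
  {"rx":0,"ry":0,"rz":0,"dx":0.01,"dy":-0.022,"dz":0.68,"hand":0.5},
  {"rx":0,"ry":0,"rz":0,"dx":0.01,"dy":-0.022,"dz":0.71,"hand":0.7},
  {"rx":0,"ry":0,"rz":0,"dx":0.01,"dy":-0.022,"dz":0.71,"hand":1},
  {"rx":0,"ry":0,"rz":0,"dx":0.01,"dy":-0.022,"dz":0.71,"hand":1},
  {"rx":0,"ry":0,"rz":0,"dx":0.01,"dy":-0.022,"dz":0.71,"hand":1},
  {"rx":0,"ry":0,"rz":0,"dx":0.01,"dy":-0.022,"dz":0.71,"hand":1},
])

```text
time_s: 27.0
tool_pos: [0.5585, 0.2446, 0.0024]
eef_rot: [-3.133, 0.23, -0.0]
force: [0.9, -0.3, -1.9]
finger_gap: 0.186
```

```bash
python3 rg.py .5585 .2452 .104
python3 - <<'E'
from h import *
im,d,K,E=snap('wrist','w10')
E
```

```text
[0.5585 0.2446 0.0024] y az -98.39479373088612 delta tool [-0.0001 -0.0006 -0.1016] j [-1.059   0.817   0.8447  1.8995 -0.8373  0.8241 -1.4739] F [ 0.851  -0.2641 -1.8796] [-0.0943 -0.1183  0.0382] 0.18622355062169868 27.0
```

View pics/w10.png

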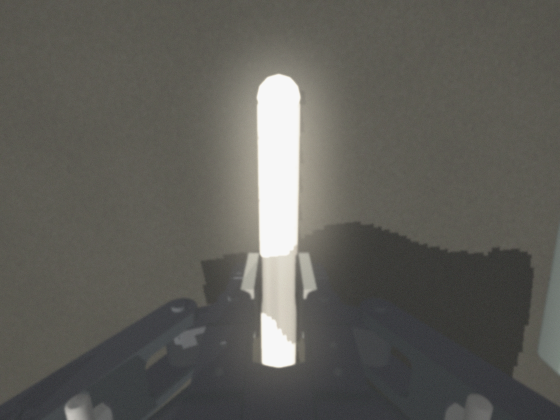

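Emit:
send_rows([
  {"rx":0,"ry":0,"rz":0,"dx":0,"dy":0,"dz":-0.06,"hand":1},
  {"rx":0,"ry":0,"rz":0,"dx":0,"dy":0,"dz":-0.15,"hand":1},
  {"rx":0,"ry":0,"rz":-0.05,"dx":0,"dy":0,"dz":-0.25,"hand":1},
  {"rx":0,"ry":0,"rz":-0.15,"dx":0,"dy":0,"dz":-0.35,"hand":1},
  {"rx":0,"ry":0,"rz":-0.25,"dx":0,"dy":0,"dz":-0.45,"hand":1},
  {"rx":0,"ry":0,"rz":-0.35,"dx":0,"dy":0,"dz":-0.55,"hand":1},
  {"rx":0,"ry":0,"rz":-0.45,"dx":0,"dy":0,"dz":-0.66,"hand":1},
  {"rx":0,"ry":0,"rz":-0.55,"dx":0,"dy":0,"dz":-0.77,"hand":1},
  {"rx":0,"ry":0,"rz":-0.65,"dx":0,"dy":0,"dz":-0.88,"hand":1},
  {"rx":0,"ry":0,"rz":-0.75,"dx":0,"dy":0,"dz":-1.0,"hand":1},
])

```text
time_s: 28.3
tool_pos: [0.5585, 0.2443, 0.1034]
eef_rot: [-2.98, -0.993, -0.001]
force: [0.1, -0.2, -2.7]
finger_gap: 0.187
```

Emit:
send_rows([
  {"rx":0,"ry":0,"rz":-0.07,"dx":0,"dy":0,"dz":-0.11,"hand":1},
  {"rx":0,"ry":0,"rz":-0.15,"dx":0,"dy":0,"dz":-0.22,"hand":1},
  {"rx":0,"ry":0,"rz":-0.22,"dx":0,"dy":0,"dz":-0.33,"hand":1},
  {"rx":0,"ry":0,"rz":-0.3,"dx":0,"dy":0,"dz":-0.44,"hand":1},
  {"rx":0,"ry":0,"rz":-0.37,"dx":0,"dy":0,"dz":-0.55,"hand":1},
  {"rx":0,"ry":0,"rz":-0.45,"dx":0,"dy":0,"dz":-0.66,"hand":1},
  {"rx":0,"ry":0,"rz":-0.52,"dx":0,"dy":0,"dz":-0.77,"hand":1},
  {"rx":0,"ry":0,"rz":-0.6,"dx":0,"dy":0,"dz":-0.88,"hand":1},
  {"rx":0,"ry":0,"rz":-0.67,"dx":0,"dy":0,"dz":-0.97,"hand":1},
  {"rx":0,"ry":0,"rz":-0.75,"dx":0,"dy":0,"dz":-1.0,"hand":1},
])

```text
time_s: 29.55
tool_pos: [0.5587, 0.244, 0.2037]
eef_rot: [2.375, 2.056, 0.003]
force: [0.5, 0.8, -2.9]
finger_gap: 0.187
```

```bash
python3 rg.py .4816 .1324 .252
python3 - <<'E'
from h import *
im,d,K,E=load('w10')
c=im[60:100,240:320,0].astype(int); print(c[:,38][::2])
for r in (74,75,76): print(ray(278,r,K,E,.0105))
E
```

```text
[0.5587 0.244  0.2037] y az -8.213882851835017 delta tool [-0.1214 -0.0604 -0.0485] j [-0.9597  0.4395  0.6525  1.7576 -0.3035  1.0453 -0.3426] F [ 0.515   0.7933 -2.8805] [ 0.0569 -0.0327 -0.0172] 0.186725600274269 29.55
[123 127 129 131 134 134 143 234 247 247 247 247 247 247 247 247 247 247
 247 247]
[[0.6483 0.2317 0.0105]]
[[0.648  0.2317 0.0105]]
[[0.6476 0.2318 0.0105]]
```

Emit:
send_rows([
  {"rx":0,"ry":0,"rz":0,"dx":0,"dy":0,"dz":-0.12,"hand":1},
  {"rx":0,"ry":0,"rz":0,"dx":0,"dy":0,"dz":-0.27,"hand":1},
  {"rx":0,"ry":0,"rz":-0.06,"dx":-0.05,"dy":-0.03,"dz":-0.42,"hand":1},
  {"rx":0,"ry":0,"rz":-0.16,"dx":-0.13,"dy":-0.07,"dz":-0.5,"hand":1},
  {"rx":0,"ry":0,"rz":-0.26,"dx":-0.23,"dy":-0.11,"dz":-0.55,"hand":1},
  {"rx":0,"ry":0,"rz":-0.37,"dx":-0.35,"dy":-0.17,"dz":-0.55,"hand":1},
  {"rx":0,"ry":0,"rz":-0.48,"dx":-0.48,"dy":-0.24,"dz":-0.55,"hand":1},
  {"rx":0,"ry":0,"rz":-0.59,"dx":-0.62,"dy":-0.31,"dz":-0.55,"hand":1},
  {"rx":0,"ry":0,"rz":-0.7,"dx":-0.76,"dy":-0.38,"dz":-0.55,"hand":1},
  {"rx":0,"ry":0,"rz":-0.787,"dx":-0.9,"dy":-0.45,"dz":-0.55,"hand":1},
])

```text
time_s: 30.8
tool_pos: [0.5007, 0.1613, 0.2583]
eef_rot: [1.354, 2.834, 0.001]
force: [0.2, -0.2, -3.3]
finger_gap: 0.187
```

```bash
python3 rg.py .481 .1326 .258
python3 - <<'E'
from h import *
im,d,K,E=snap('top','t11')
cv2.imwrite('pics/t11c.png',cv2.resize(im[110:260,180:380,::-1],None,fx=3.9,fy=3.9,interpolation=cv2.INTER_CUBIC))
im,d,K,E=snap('scene','s11')
cv2.imwrite('pics/s11c.png',cv2.resize(im[150:330,220:420,::-1],None,fx=3.3,fy=3.3,interpolation=cv2.INTER_CUBIC))
E
```

```text
[0.5007 0.1613 0.2583] y az 38.922626616568444 delta tool [-0.0099 -0.0334  0.0003] j [-0.8516  0.2106  0.5443  1.8764 -0.1228  1.0864  0.4195] F [ 0.1543 -0.1514 -3.2947] [ 0.0586  0.0805 -0.0155] 0.18722422656592244 30.8
```

View pics/t11c.png

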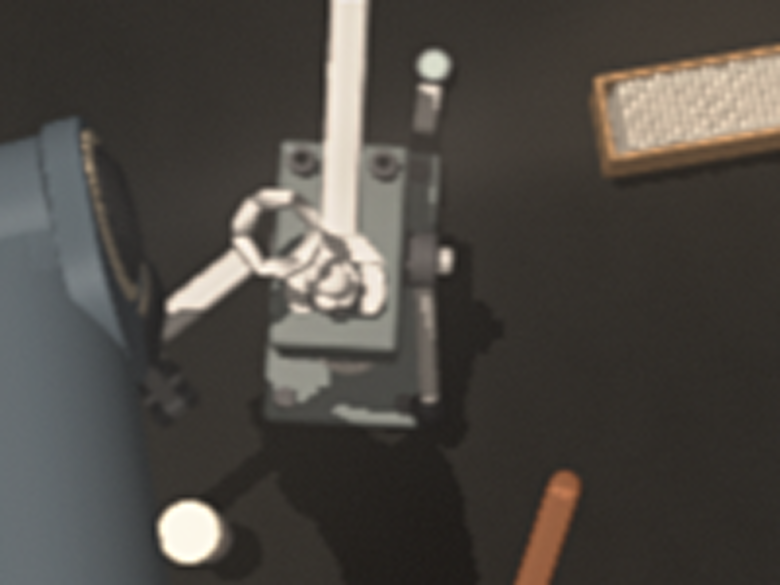

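View pics/s11c.png

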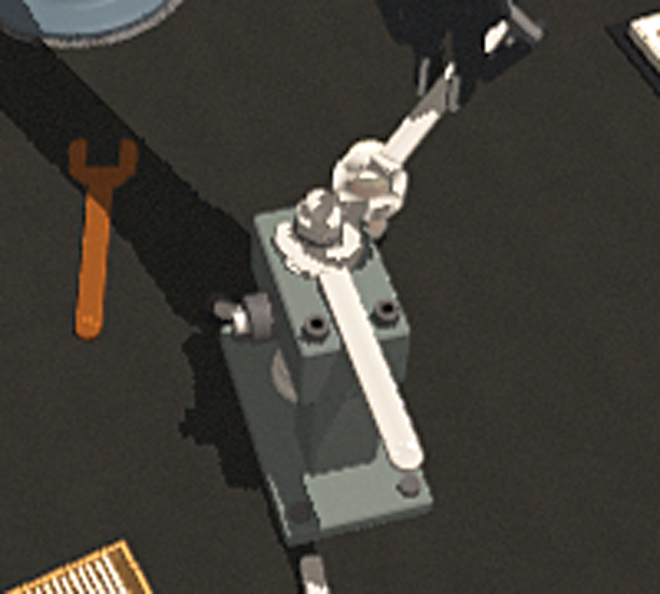

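Emit:
send_rows([
  {"rx":0,"ry":0,"rz":0,"dx":-0.01,"dy":-0.03,"dz":0,"hand":1},
  {"rx":0,"ry":0,"rz":0,"dx":-0.03,"dy":-0.08,"dz":0,"hand":1},
  {"rx":0,"ry":0,"rz":0,"dx":-0.04,"dy":-0.13,"dz":0,"hand":1},
  {"rx":0,"ry":0,"rz":0,"dx":-0.05,"dy":-0.18,"dz":0,"hand":1},
  {"rx":0,"ry":0,"rz":0,"dx":-0.07,"dy":-0.23,"dz":0,"hand":1},
  {"rx":0,"ry":0,"rz":0,"dx":-0.08,"dy":-0.27,"dz":0,"hand":1},
  {"rx":0,"ry":0,"rz":0,"dx":-0.09,"dy":-0.3,"dz":0,"hand":1},
  {"rx":0,"ry":0,"rz":0,"dx":-0.1,"dy":-0.33,"dz":0,"hand":1},
  {"rx":0,"ry":0,"rz":0,"dx":-0.1,"dy":-0.334,"dz":0,"hand":1},
  {"rx":0,"ry":0,"rz":0,"dx":-0.1,"dy":-0.334,"dz":0,"hand":1},
])

```text
time_s: 32.15
tool_pos: [0.4811, 0.1335, 0.2573]
eef_rot: [1.357, 2.833, 0.0]
force: [-0.3, -1.1, -2.7]
finger_gap: 0.187
```

```bash
python3 rg.py .481 .1326 .258
python3 - <<'E'
from h import *
im,d,K,E=snap('top','t12')
cv2.imwrite('pics/t12c.png',cv2.resize(im[140:230,220:310,::-1],None,fx=6.6,fy=6.6,interpolation=cv2.INTER_CUBIC))
im,d,K,E=snap('scene','s12')
cv2.imwrite('pics/s12c.png',cv2.resize(im[180:270,280:380,::-1],None,fx=6,fy=6,interpolation=cv2.INTER_CUBIC))
im,d,K,E=snap('wrist','w12')
E
```

```text
[0.4811 0.1335 0.2573] y az 38.82210271783843 delta tool [-0.0006 -0.0006 -0.0007] j [-0.8416  0.1606  0.5552  1.9334 -0.0962  1.0732  0.4314] F [-0.2649 -1.0702 -2.6857] [ 0.0889  0.0288 -0.0352] 0.18669105070451633 32.15
```

View pics/t12c.png

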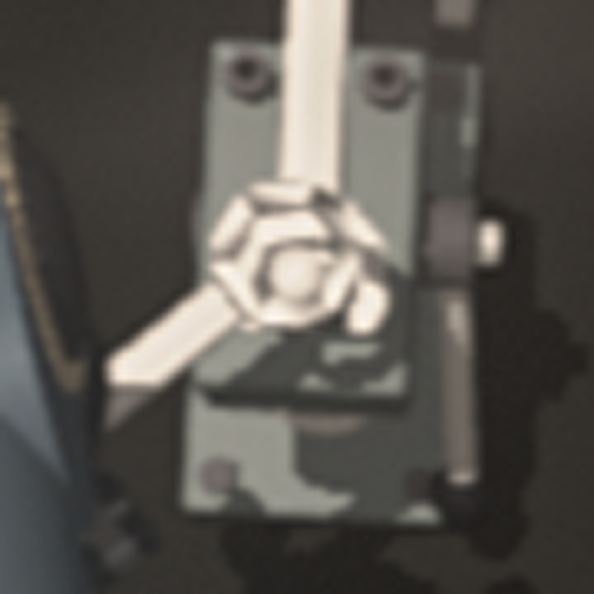

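View pics/s12c.png

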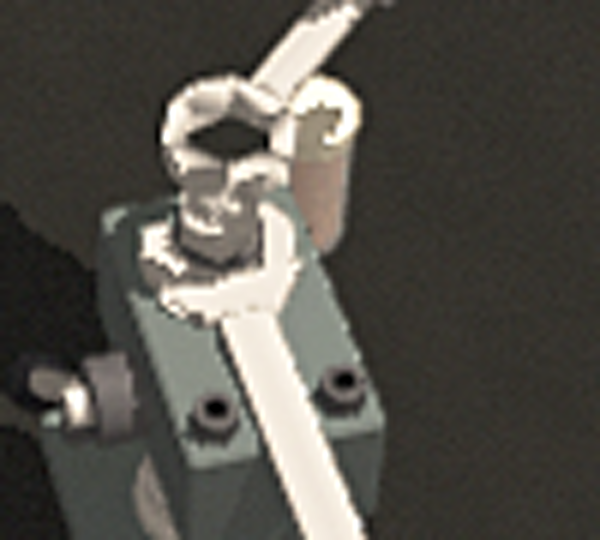

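View pics/w12.png

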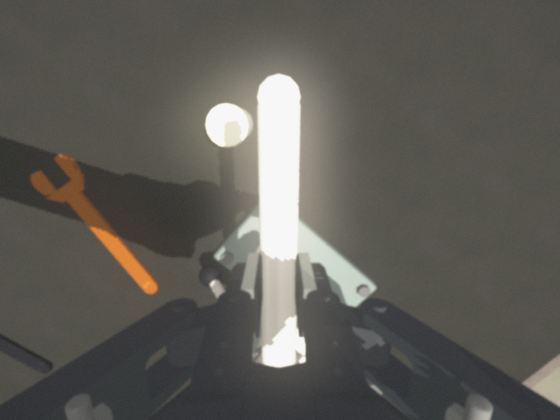

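Run:
```python
from h import *
from scipy.optimize import least_squares
C=np.array([.5471,.0506])
for n in ['t12','s12','t11','s11']:
    im,d,K,E=load(n); P=cloud(d,K,E)
    k=(P[...,2]>.258)&(P[...,2]<.28)&(np.hypot(P[...,0]-.54,P[...,1]-.06)<.075)
    Q=P[k]; print(n,k.sum(),'z',np.median(Q[:,2]))
    # mask -> world on plane z=.2685
    v,u=np.nonzero(k); W=ray(u,v,K,E,np.median(Q[:,2]))[:,:2]
    tcp=np.array([.4811,.1335]) if n[1:]=='12' else np.array([.5007,.1613])
    xh=np.array([np.cos(np.radians(128.85)),np.sin(np.radians(128.85))]); yh=np.array([-xh[1],xh[0]])
    a=(W-tcp)@xh; b=(W-tcp)@yh
    s=a<-.07
    print('  x extent far',a.min(),'y ext',b[s].min(),b[s].max())
    # hull circle fit
    h=cv2.convexHull(W[s].astype(np.float32))[:,0]
    hb=h[((h-tcp)@xh)<-.095]
    f=least_squares(lambda p: np.hypot(*(hb-p[:2]).T)-p[2],[*hb.mean(0),.025]).x
    f2=least_squares(lambda p: np.hypot(*(hb-p).T)-.025,f[:2]).x
    print('  circle',f,'fixR',f2,'tool frame',(f2-tcp)@xh,(f2-tcp)@yh,'vs axis',f2-C)
im,d,K,E=load('top0');P=cloud(d,K,E)
for z0,z1 in ((.23,.24),(.216,.2245)):
    k=(P[...,2]>z0)&(P[...,2]<z1)&(np.hypot(P[...,0]-.545,P[...,1]-.05)<.03); v,u=np.nonzero(k)
    W=ray(u,v,K,E,.236 if z0>.22 else .2205)[:,:2]; print(k.sum(),P[k].mean(0), W.min(0),W.max(0),(W.min(0)+W.max(0))/2)
```

```text
t12 438 z 0.26678327353364906
  x extent far -0.1295207112205281 y ext -0.025959673854211943 0.026314180392261906
  circle [0.5463 0.0526 0.0259] fixR [0.547  0.0518] tool frame -0.10493993485113079 -0.0001127881596185504 vs axis [-0.0001  0.0012]
s12 430 z 0.2661436576708273
  x extent far -0.13754671969247584 y ext -0.026653900168895312 0.027752446312505095
  circle [0.5505 0.0484 0.027 ] fixR [0.5519 0.0469] tool frame -0.11188331187530991 -0.000779568071411698 vs axis [ 0.0048 -0.0037]
t11 412 z 0.26795188360977273
  x extent far -0.1301032546461805 y ext -0.026437313588966536 0.02609090589351178
  circle [0.5662 0.0806 0.0261] fixR [0.5671 0.0798] tool frame -0.10510453151554547 -0.0006363325252366464 vs axis [0.02   0.0292]
s11 399 z 0.26708474427935747
  x extent far -0.13787854241977418 y ext -0.02403945426087319 0.029230326649173227
  circle [0.5689 0.0735 0.0269] fixR [0.5699 0.072 ] tool frame -0.11294628838400109 0.0021800040478345615 vs axis [0.0228 0.0214]
56 [0.546  0.0504 0.2354] [0.5362 0.0418] [0.5551 0.0604] [0.5456 0.0511]
80 [0.5439 0.0503 0.2212] [0.5294 0.0355] [0.5605 0.0662] [0.5449 0.0509]
```

Emit:
send_rows([
  {"rx":0,"ry":0,"rz":0,"dx":-0.004,"dy":-0.01,"dz":0.04,"hand":1},
  {"rx":0,"ry":0,"rz":0,"dx":-0.004,"dy":-0.01,"dz":0.1,"hand":1},
  {"rx":0,"ry":0,"rz":0,"dx":-0.004,"dy":-0.01,"dz":0.16,"hand":1},
  {"rx":0,"ry":0,"rz":0,"dx":-0.004,"dy":-0.01,"dz":0.22,"hand":1},
  {"rx":0,"ry":0,"rz":0,"dx":-0.004,"dy":-0.01,"dz":0.27,"hand":1},
  {"rx":0,"ry":0,"rz":0,"dx":-0.004,"dy":-0.01,"dz":0.3,"hand":1},
  {"rx":0,"ry":0,"rz":0,"dx":-0.004,"dy":-0.01,"dz":0.32,"hand":1},
  {"rx":0,"ry":0,"rz":0,"dx":-0.004,"dy":-0.01,"dz":0.34,"hand":1},
  {"rx":0,"ry":0,"rz":0,"dx":-0.004,"dy":-0.01,"dz":0.355,"hand":1},
  {"rx":0,"ry":0,"rz":0,"dx":-0.004,"dy":-0.01,"dz":0.365,"hand":1},
])

```text
time_s: 33.55
tool_pos: [0.4805, 0.1325, 0.2207]
eef_rot: [-1.357, -2.833, -0.0]
force: [-0.1, -0.2, -3.0]
finger_gap: 0.187
```

```bash
python3 rg.py .4806 .1326 .22
python3 - <<'E'
from h import *
im,d,K,E=snap('scene','s13')
cv2.imwrite('pics/s13c.png',cv2.resize(im[180:270,280:380,::-1],None,fx=6,fy=6,interpolation=cv2.INTER_CUBIC))
im,d,K,E=snap('top','t13')
cv2.imwrite('pics/t13c.png',cv2.resize(im[160:205,240:295,::-1],None,fx=10,fy=10,interpolation=cv2.INTER_CUBIC))
E
```

```text
[0.4805 0.1325 0.2207] y az 38.81936634264129 delta tool [0.0001 0.0001 0.0007] j [-0.8264  0.2016  0.5505  1.9813 -0.1256  0.9914  0.4615] F [-0.064  -0.1523 -3.0279] [0.0594 0.0709 0.0359] 0.186646509308919 33.55
```

View pics/s13c.png

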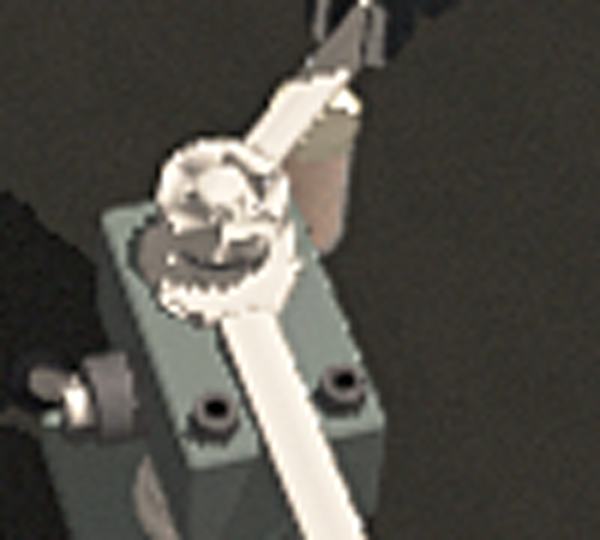

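View pics/t13c.png

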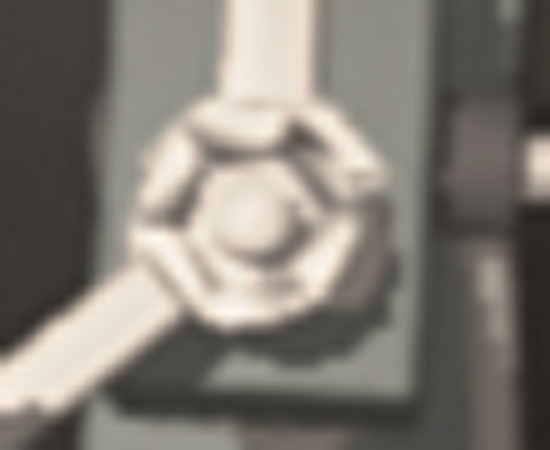

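Emit:
send_rows([
  {"rx":0,"ry":0,"rz":0,"dx":0,"dy":0,"dz":0.015,"hand":1},
  {"rx":0,"ry":0,"rz":0,"dx":0,"dy":0,"dz":0.03,"hand":1},
  {"rx":0,"ry":0,"rz":0,"dx":0,"dy":0,"dz":0.045,"hand":1},
  {"rx":0,"ry":0,"rz":0,"dx":0,"dy":0,"dz":0.06,"hand":1},
  {"rx":0,"ry":0,"rz":0,"dx":0,"dy":0,"dz":0.075,"hand":1},
  {"rx":0,"ry":0,"rz":0,"dx":0,"dy":0,"dz":0.09,"hand":1},
  {"rx":0,"ry":0,"rz":0,"dx":0,"dy":0,"dz":0.1,"hand":1},
  {"rx":0,"ry":0,"rz":0,"dx":0,"dy":0,"dz":0.11,"hand":1},
  {"rx":0,"ry":0,"rz":0,"dx":0,"dy":0,"dz":0.11,"hand":1},
  {"rx":0,"ry":0,"rz":0,"dx":0,"dy":0,"dz":0.11,"hand":1},
])

```text
time_s: 34.9
tool_pos: [0.4805, 0.1324, 0.2098]
eef_rot: [1.357, 2.833, 0.0]
force: [-0.0, 0.6, -2.3]
finger_gap: 0.183
```

```bash
python3 rg.py .4806 .1326 .22
python3 - <<'E'
from h import *
im,d,K,E=snap('scene','s14')
cv2.imwrite('pics/s14c.png',cv2.resize(im[180:270,280:380,::-1],None,fx=6,fy=6,interpolation=cv2.INTER_CUBIC))
P=cloud(d,K,E)
im,d,K,E=snap('top','t14');P=cloud(d,K,E)
k=(P[...,2]>.205)&(P[...,2]<.227); r=np.hypot(P[...,0]-.5465,P[...,1]-.051); k&=(r<.0255)&(r>.018); print(k.sum(),np.percentile(P[k][:,2],[5,25,50,75,95]))
E
```

```text
[0.4805 0.1324 0.2098] y az 38.816919526052395 delta tool [ 0.0001  0.0001 -0.0102] j [-0.8213  0.2154  0.548   1.9941 -0.1358  0.9671  0.4712] F [-0.0409  0.6287 -2.2877] [0.064  0.077  0.0036] 0.18313829673306367 34.9
191 [0.2138 0.2186 0.2201 0.2217 0.2233]
```

View pics/s14c.png

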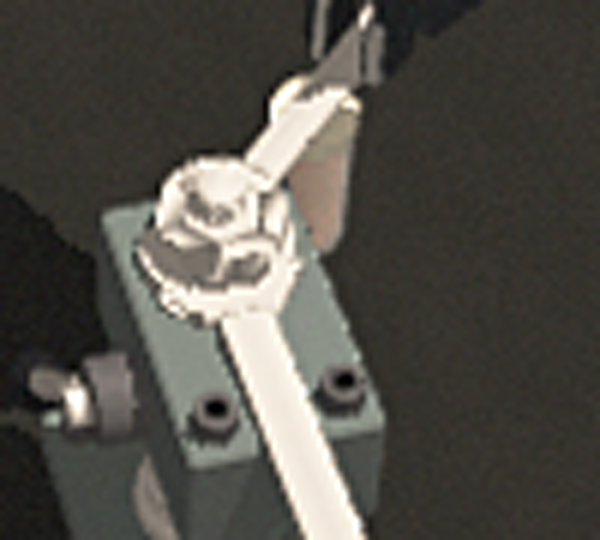

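Emit:
send_rows([
  {"rx":0,"ry":0,"rz":0.017,"dx":0,"dy":0.018,"dz":0,"hand":1},
  {"rx":0,"ry":0,"rz":0.033,"dx":-0.001,"dy":0.037,"dz":0,"hand":1},
  {"rx":0,"ry":0,"rz":0.067,"dx":-0.003,"dy":0.073,"dz":0,"hand":1},
  {"rx":0,"ry":0,"rz":0.1,"dx":-0.006,"dy":0.11,"dz":0,"hand":1},
  {"rx":0,"ry":0,"rz":0.133,"dx":-0.01,"dy":0.147,"dz":0,"hand":1},
  {"rx":0,"ry":0,"rz":0.167,"dx":-0.016,"dy":0.183,"dz":0,"hand":1},
  {"rx":0,"ry":0,"rz":0.183,"dx":-0.019,"dy":0.201,"dz":0,"hand":1},
  {"rx":0,"ry":0,"rz":0.2,"dx":-0.023,"dy":0.219,"dz":0,"hand":1},
  {"rx":0,"ry":0,"rz":0.2,"dx":-0.023,"dy":0.219,"dz":0,"hand":1},
  {"rx":0,"ry":0,"rz":0.2,"dx":-0.023,"dy":0.219,"dz":0,"hand":1},
])

```text
time_s: 36.25
tool_pos: [0.499, 0.1442, 0.2098]
eef_rot: [1.646, 2.676, -0.0]
force: [-0.6, -2.3, -3.1]
finger_gap: 0.18
```

```bash
cat > tq.py <<'E'
from h import *
o=robot.get_obs(); Rm=R.from_rotvec(o['eef_rot']).as_matrix()
r=o['tool_pos'][:2]-np.array([.547,.0506]); F=o['force']; 
print('t',o['time_s'],'pos',o['tool_pos'],'az tcp %.2f r %.4f'%(np.degrees(np.arctan2(r[1],r[0])),np.hypot(*r)),'xaz %.2f'%np.degrees(np.arctan2(Rm[1,0],Rm[0,0])))
print('F',F,'M',o['ft_torque'],'F tool',Rm.T@F,'nut torque(ccw+ on tool) %.3f  force-only %.3f'%(o['ft_torque'][2]+r[0]*F[1]-r[1]*F[0],r[0]*F[1]-r[1]*F[0]),'j',o['joints'])
E
python3 tq.py
```

```text
t 36.25 pos [0.499  0.1442 0.2098] az tcp 117.14 r 0.1052 xaz 116.81
F [-0.5527 -2.3269 -3.0777] M [-0.3437  0.1651 -0.1385] F tool [-1.8272 -1.543   3.0778] nut torque(ccw+ on tool) 0.025  force-only 0.163 j [-0.8436  0.2577  0.5794  1.9509 -0.1687  0.9802  0.2831]
```

Emit:
send_rows([
  {"rx":0,"ry":0,"rz":0.017,"dx":0,"dy":0.018,"dz":0,"hand":1},
  {"rx":0,"ry":0,"rz":0.033,"dx":-0.001,"dy":0.037,"dz":0,"hand":1},
  {"rx":0,"ry":0,"rz":0.067,"dx":-0.003,"dy":0.073,"dz":0,"hand":1},
  {"rx":0,"ry":0,"rz":0.1,"dx":-0.006,"dy":0.11,"dz":0,"hand":1},
  {"rx":0,"ry":0,"rz":0.133,"dx":-0.01,"dy":0.147,"dz":0,"hand":1},
  {"rx":0,"ry":0,"rz":0.167,"dx":-0.016,"dy":0.183,"dz":0,"hand":1},
  {"rx":0,"ry":0,"rz":0.183,"dx":-0.019,"dy":0.201,"dz":0,"hand":1},
  {"rx":0,"ry":0,"rz":0.2,"dx":-0.023,"dy":0.219,"dz":0,"hand":1},
  {"rx":0,"ry":0,"rz":0.2,"dx":-0.023,"dy":0.219,"dz":0,"hand":1},
  {"rx":0,"ry":0,"rz":0.2,"dx":-0.023,"dy":0.219,"dz":0,"hand":1},
])

```text
time_s: 37.5
tool_pos: [0.5196, 0.1521, 0.2098]
eef_rot: [1.916, 2.489, 0.0]
force: [-0.8, -4.0, -3.2]
finger_gap: 0.186
```

```bash
python3 tq.py
```

```text
t 37.5 pos [0.5196 0.1521 0.2098] az tcp 105.09 r 0.1051 xaz 104.81
F [-0.7801 -3.9787 -3.1926] M [-0.6999  0.1059 -0.1137] F tool [-3.6469 -1.772   3.1923] nut torque(ccw+ on tool) 0.074  force-only 0.188 j [-0.8588  0.3031  0.6159  1.9047 -0.2068  0.9967  0.1073]
```

Emit:
send_rows([
  {"rx":0,"ry":0,"rz":0.017,"dx":-0.003,"dy":0.018,"dz":0,"hand":1},
  {"rx":0,"ry":0,"rz":0.033,"dx":-0.006,"dy":0.037,"dz":0,"hand":1},
  {"rx":0,"ry":0,"rz":0.067,"dx":-0.009,"dy":0.073,"dz":0,"hand":1},
  {"rx":0,"ry":0,"rz":0.1,"dx":-0.012,"dy":0.11,"dz":0,"hand":1},
  {"rx":0,"ry":0,"rz":0.133,"dx":-0.016,"dy":0.147,"dz":0,"hand":1},
  {"rx":0,"ry":0,"rz":0.167,"dx":-0.022,"dy":0.183,"dz":0,"hand":1},
  {"rx":0,"ry":0,"rz":0.183,"dx":-0.025,"dy":0.201,"dz":0,"hand":1},
  {"rx":0,"ry":0,"rz":0.2,"dx":-0.029,"dy":0.219,"dz":0,"hand":1},
  {"rx":0,"ry":0,"rz":0.2,"dx":-0.029,"dy":0.219,"dz":0,"hand":1},
  {"rx":0,"ry":0,"rz":0.2,"dx":-0.029,"dy":0.219,"dz":0,"hand":1},
])

```text
time_s: 38.75
tool_pos: [0.5415, 0.1552, 0.2098]
eef_rot: [-2.166, -2.276, -0.001]
force: [-1.8, -2.0, -2.4]
finger_gap: 0.191
```

```bash
python3 tq.py
```

```text
t 38.75 pos [0.5415 0.1552 0.2098] az tcp 93.00 r 0.1047 xaz 92.83
F [-1.8136 -2.0126 -2.4037] M [-0.2353  0.3798 -0.143 ] F tool [-1.9213 -1.9112  2.4028] nut torque(ccw+ on tool) 0.058  force-only 0.201 j [-0.8661  0.35    0.6563  1.8576 -0.249   1.0164 -0.0574]
```

Emit:
send_rows([
  {"rx":0,"ry":0,"rz":0.017,"dx":-0.003,"dy":0.018,"dz":0,"hand":1},
  {"rx":0,"ry":0,"rz":0.033,"dx":-0.004,"dy":0.037,"dz":0,"hand":1},
  {"rx":0,"ry":0,"rz":0.067,"dx":-0.006,"dy":0.073,"dz":0,"hand":1},
  {"rx":0,"ry":0,"rz":0.1,"dx":-0.009,"dy":0.11,"dz":0,"hand":1},
  {"rx":0,"ry":0,"rz":0.133,"dx":-0.013,"dy":0.147,"dz":0,"hand":1},
  {"rx":0,"ry":0,"rz":0.167,"dx":-0.019,"dy":0.183,"dz":0,"hand":1},
  {"rx":0,"ry":0,"rz":0.183,"dx":-0.022,"dy":0.201,"dz":0,"hand":1},
  {"rx":0,"ry":0,"rz":0.2,"dx":-0.026,"dy":0.219,"dz":0,"hand":1},
  {"rx":0,"ry":0,"rz":0.2,"dx":-0.026,"dy":0.219,"dz":0,"hand":1},
  {"rx":0,"ry":0,"rz":0.2,"dx":-0.026,"dy":0.219,"dz":0,"hand":1},
])

```text
time_s: 40.0
tool_pos: [0.5633, 0.1537, 0.2098]
eef_rot: [-2.392, -2.037, 0.0]
force: [-3.3, 1.2, -3.2]
finger_gap: 0.186
```

```bash
python3 tq.py
```

```text
t 40.0 pos [0.5633 0.1537 0.2098] az tcp 80.99 r 0.1043 xaz 80.84
F [-3.3039  1.1823 -3.2127] M [ 0.2256  0.5796 -0.1113] F tool [ 0.6403 -3.4491  3.2139] nut torque(ccw+ on tool) 0.248  force-only 0.360 j [-0.867   0.3969  0.6993  1.8119 -0.2933  1.0388 -0.2152]
```

```bash
python3 - <<'E'
from h import *
for n in ('scene','top'):
    im,d,K,E=snap(n,n[0]+'15')
    a=im[180:290,270:390] if n=='scene' else im[130:215,225:325]
    cv2.imwrite('pics/%s15c.png'%n[0],cv2.resize(a[:,:,::-1],None,fx=5,fy=5,interpolation=cv2.INTER_CUBIC))
E
python3 tq.py
```

```text
t 40.1 pos [0.5634 0.1537 0.2098] az tcp 80.96 r 0.1044 xaz 80.83
F [-3.1365  1.0883 -3.1887] M [ 0.2272  0.5636 -0.14  ] F tool [ 0.5734 -3.2692  3.1896] nut torque(ccw+ on tool) 0.201  force-only 0.341 j [-0.8671  0.3969  0.6994  1.8119 -0.2934  1.0387 -0.2152]
```

View pics/s15c.png

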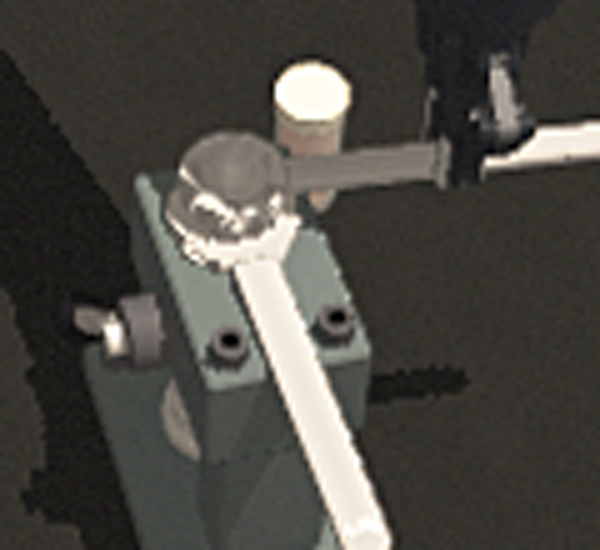

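View pics/t15c.png

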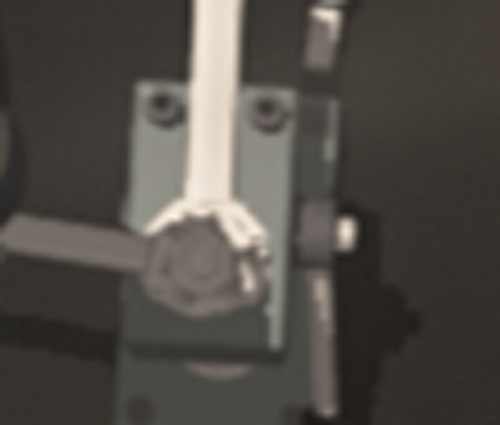

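Emit:
send_rows([
  {"rx":0,"ry":0,"rz":0.017,"dx":0,"dy":0.018,"dz":0,"hand":1},
  {"rx":0,"ry":0,"rz":0.033,"dx":-0.001,"dy":0.036,"dz":0,"hand":1},
  {"rx":0,"ry":0,"rz":0.05,"dx":-0.001,"dy":0.055,"dz":0,"hand":1},
  {"rx":0,"ry":0,"rz":0.067,"dx":-0.003,"dy":0.073,"dz":0,"hand":1},
  {"rx":0,"ry":0,"rz":0.083,"dx":-0.004,"dy":0.091,"dz":0,"hand":1},
  {"rx":0,"ry":0,"rz":0.083,"dx":-0.004,"dy":0.091,"dz":0,"hand":1},
  {"rx":0,"ry":0,"rz":0.083,"dx":-0.004,"dy":0.091,"dz":0,"hand":1},
  {"rx":0,"ry":0,"rz":0.083,"dx":-0.004,"dy":0.091,"dz":0,"hand":1},
  {"rx":0,"ry":0,"rz":0.083,"dx":-0.004,"dy":0.091,"dz":0,"hand":1},
  {"rx":0,"ry":0,"rz":0.083,"dx":-0.004,"dy":0.091,"dz":0,"hand":1},
])

```text
time_s: 41.35
tool_pos: [0.5724, 0.1517, 0.2098]
eef_rot: [-2.478, -1.93, -0.0]
force: [-3.9, 1.2, -2.9]
finger_gap: 0.187
```

```bash
python3 tq.py
```

```text
t 41.35 pos [0.5724 0.1517 0.2098] az tcp 75.92 r 0.1043 xaz 75.84
F [-3.8629  1.1956 -2.8854] M [ 0.4032  0.8321 -0.0949] F tool [ 0.2134 -4.0374  2.8863] nut torque(ccw+ on tool) 0.326  force-only 0.421 j [-0.8658  0.4161  0.7179  1.7936 -0.3121  1.0485 -0.2794]
```

Emit:
send_rows([
  {"rx":0,"ry":0,"rz":0.017,"dx":0,"dy":0.018,"dz":0,"hand":1},
  {"rx":0,"ry":0,"rz":0.033,"dx":-0.001,"dy":0.036,"dz":0,"hand":1},
  {"rx":0,"ry":0,"rz":0.05,"dx":-0.001,"dy":0.055,"dz":0,"hand":1},
  {"rx":0,"ry":0,"rz":0.067,"dx":-0.003,"dy":0.073,"dz":0,"hand":1},
  {"rx":0,"ry":0,"rz":0.083,"dx":-0.004,"dy":0.091,"dz":0,"hand":1},
  {"rx":0,"ry":0,"rz":0.083,"dx":-0.004,"dy":0.091,"dz":0,"hand":1},
  {"rx":0,"ry":0,"rz":0.083,"dx":-0.004,"dy":0.091,"dz":0,"hand":1},
  {"rx":0,"ry":0,"rz":0.083,"dx":-0.004,"dy":0.091,"dz":0,"hand":1},
  {"rx":0,"ry":0,"rz":0.083,"dx":-0.004,"dy":0.091,"dz":0,"hand":1},
  {"rx":0,"ry":0,"rz":0.083,"dx":-0.004,"dy":0.091,"dz":0,"hand":1},
])

```text
time_s: 42.6
tool_pos: [0.5812, 0.149, 0.2098]
eef_rot: [-2.56, -1.821, -0.0]
force: [-4.1, 1.4, -2.4]
finger_gap: 0.183
```

```bash
python3 tq.py
python3 - <<'E'
from h import *
for n in ('scene','top'):
    im,d,K,E=snap(n,n[0]+'16')
    a=im[180:290,270:390] if n=='scene' else im[130:215,225:325]
    cv2.imwrite('pics/%s16c.png'%n[0],cv2.resize(a[:,:,::-1],None,fx=5,fy=5,interpolation=cv2.INTER_CUBIC))
E
python3 tq.py
```

```text
t 42.6 pos [0.5812 0.149  0.2098] az tcp 70.85 r 0.1042 xaz 70.86
F [-4.056   1.3617 -2.4336] M [ 0.4292  0.8935 -0.1374] F tool [-0.0439 -4.2784  2.4334] nut torque(ccw+ on tool) 0.308  force-only 0.446 j [-0.8637  0.4349  0.7366  1.7759 -0.3309  1.0583 -0.3426]
t 42.7 pos [0.5812 0.149  0.2098] az tcp 70.84 r 0.1042 xaz 70.86
F [-3.6882  1.7406 -3.0585] M [ 0.4197  0.8867 -0.1065] F tool [ 0.4348 -4.0552  3.0582] nut torque(ccw+ on tool) 0.316  force-only 0.423 j [-0.8637  0.4349  0.7366  1.7759 -0.3308  1.0584 -0.3427]
```

View pics/s16c.png

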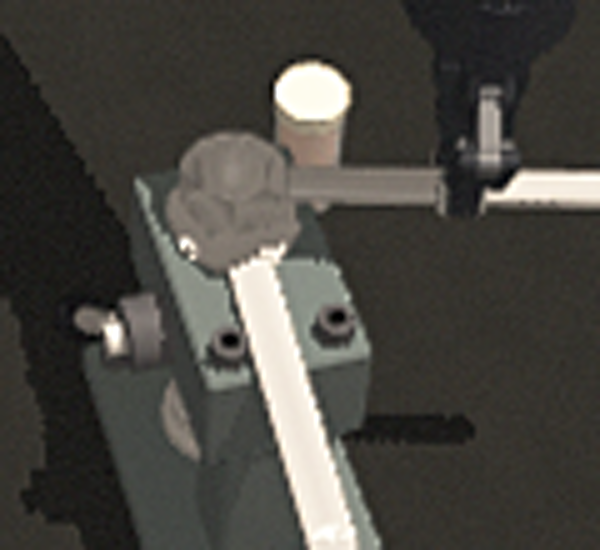

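Emit:
send_rows([
  {"rx":0,"ry":0,"rz":0.01,"dx":0,"dy":0.011,"dz":0,"hand":1},
  {"rx":0,"ry":0,"rz":0.02,"dx":0,"dy":0.022,"dz":0,"hand":1},
  {"rx":0,"ry":0,"rz":0.03,"dx":-0.001,"dy":0.033,"dz":0,"hand":1},
  {"rx":0,"ry":0,"rz":0.04,"dx":-0.001,"dy":0.044,"dz":0,"hand":1},
  {"rx":0,"ry":0,"rz":0.05,"dx":-0.001,"dy":0.055,"dz":0,"hand":1},
  {"rx":0,"ry":0,"rz":0.05,"dx":-0.001,"dy":0.055,"dz":0,"hand":1},
  {"rx":0,"ry":0,"rz":0.05,"dx":-0.001,"dy":0.055,"dz":0,"hand":1},
  {"rx":0,"ry":0,"rz":0.05,"dx":-0.001,"dy":0.055,"dz":0,"hand":1},
  {"rx":0,"ry":0,"rz":0.05,"dx":-0.001,"dy":0.055,"dz":0,"hand":1},
  {"rx":0,"ry":0,"rz":0.05,"dx":-0.001,"dy":0.055,"dz":0,"hand":1},
])

```text
time_s: 43.95
tool_pos: [0.5861, 0.1472, 0.2097]
eef_rot: [-2.606, -1.753, 0.001]
force: [-4.7, 1.5, -2.2]
finger_gap: 0.185
```

```bash
python3 tq.py
```

```text
t 43.95 pos [0.5861 0.1472 0.2097] az tcp 67.98 r 0.1042 xaz 67.86
F [-4.731   1.4557 -2.1886] M [0.4708 1.0249 0.0096] F tool [-0.4339 -4.9292  2.1924] nut torque(ccw+ on tool) 0.524  force-only 0.514 j [-0.8621  0.4463  0.7478  1.7656 -0.3423  1.0651 -0.3806]
```

Emit:
send_rows([
  {"rx":0,"ry":0,"rz":0.01,"dx":0,"dy":0.011,"dz":0,"hand":1},
  {"rx":0,"ry":0,"rz":0.02,"dx":0,"dy":0.022,"dz":0,"hand":1},
  {"rx":0,"ry":0,"rz":0.03,"dx":-0.001,"dy":0.033,"dz":0,"hand":1},
  {"rx":0,"ry":0,"rz":0.04,"dx":-0.001,"dy":0.044,"dz":0,"hand":1},
  {"rx":0,"ry":0,"rz":0.05,"dx":-0.001,"dy":0.055,"dz":0,"hand":1},
  {"rx":0,"ry":0,"rz":0.05,"dx":-0.001,"dy":0.055,"dz":0,"hand":1},
  {"rx":0,"ry":0,"rz":0.05,"dx":-0.001,"dy":0.055,"dz":0,"hand":1},
  {"rx":0,"ry":0,"rz":0.05,"dx":-0.001,"dy":0.055,"dz":0,"hand":1},
  {"rx":0,"ry":0,"rz":0.05,"dx":-0.001,"dy":0.055,"dz":0,"hand":1},
  {"rx":0,"ry":0,"rz":0.05,"dx":-0.001,"dy":0.055,"dz":0,"hand":1},
])

```text
time_s: 45.2
tool_pos: [0.5909, 0.1451, 0.2096]
eef_rot: [-2.651, -1.685, 0.002]
force: [-4.9, 2.2, -2.2]
finger_gap: 0.189
```

```bash
python3 tq.py
```

```text
t 45.2 pos [0.5909 0.1451 0.2096] az tcp 65.09 r 0.1042 xaz 64.88
F [-4.8515  2.215  -2.2423] M [ 0.4598  1.222  -0.0088] F tool [-0.0526 -5.3301  2.249 ] nut torque(ccw+ on tool) 0.547  force-only 0.556 j [-0.8602  0.4574  0.759   1.7558 -0.3537  1.0716 -0.4182]
```

```bash
python3 - <<'E'
from h import *
for n in ('scene','top'):
    im,d,K,E=snap(n,n[0]+'17')
    a=im[180:290,270:390] if n=='scene' else im[115:215,210:325]
    cv2.imwrite('pics/%s17c.png'%n[0],cv2.resize(a[:,:,::-1],None,fx=5,fy=5,interpolation=cv2.INTER_CUBIC))
E
python3 tq.py
```

```text
t 45.3 pos [0.5909 0.1451 0.2096] az tcp 65.09 r 0.1042 xaz 64.88
F [-4.965   1.662  -2.7588] M [0.4412 1.18   0.0636] F tool [-0.6015 -5.1974  2.7657] nut torque(ccw+ on tool) 0.606  force-only 0.542 j [-0.8603  0.4574  0.759   1.7558 -0.3537  1.0716 -0.4182]
```

View pics/s17c.png

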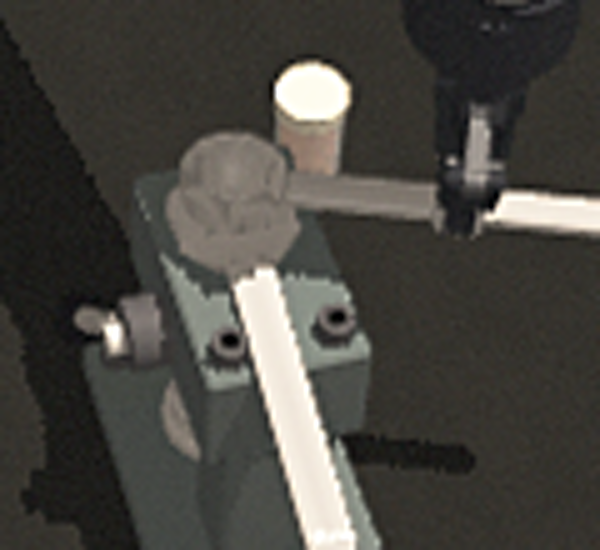

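View pics/t17c.png

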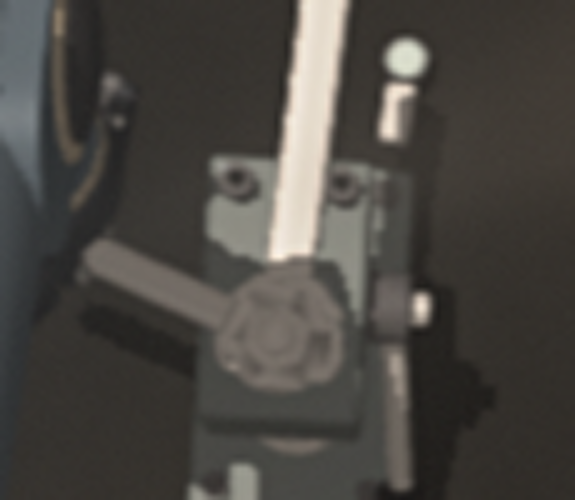

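Emit:
send_rows([
  {"rx":0,"ry":0,"rz":0.005,"dx":0,"dy":0.005,"dz":0,"hand":1},
  {"rx":0,"ry":0,"rz":0.01,"dx":0,"dy":0.01,"dz":0,"hand":1},
  {"rx":0,"ry":0,"rz":0.014,"dx":0,"dy":0.015,"dz":0,"hand":1},
  {"rx":0,"ry":0,"rz":0.018,"dx":0,"dy":0.02,"dz":0,"hand":1},
  {"rx":0,"ry":0,"rz":0.022,"dx":0,"dy":0.024,"dz":0,"hand":1},
  {"rx":0,"ry":0,"rz":0.026,"dx":0,"dy":0.028,"dz":0,"hand":1},
  {"rx":0,"ry":0,"rz":0.03,"dx":0,"dy":0.033,"dz":0,"hand":1},
  {"rx":0,"ry":0,"rz":0.034,"dx":0,"dy":0.037,"dz":0,"hand":1},
  {"rx":0,"ry":0,"rz":0.038,"dx":-0.001,"dy":0.041,"dz":0,"hand":1},
  {"rx":0,"ry":0,"rz":0.042,"dx":-0.001,"dy":0.045,"dz":0,"hand":1},
])

```text
time_s: 46.55
tool_pos: [0.5948, 0.1432, 0.2095]
eef_rot: [-2.687, -1.627, 0.002]
force: [-5.9, 2.1, -2.1]
finger_gap: 0.185
```

```bash
python3 tq.py
python3 - <<'E'
from h import *
C=np.array([.547,.0506])
for i in range(5):
    robot.snapshot('wrist'); o=robot.get_obs(); r=o['tool_pos'][:2]-C; F=o['force']; f=r[0]*F[1]-r[1]*F[0]; print(o['time_s'],'%.3f %.3f'%(f+o['ft_torque'][2],f))
E
```

```text
t 46.55 pos [0.5948 0.1432 0.2095] az tcp 62.69 r 0.1042 xaz 62.38
F [-5.8545  2.0635 -2.0896] M [0.5461 1.2737 0.1323] F tool [-0.8841 -6.1408  2.0995] nut torque(ccw+ on tool) 0.773  force-only 0.641 j [-0.8587  0.4664  0.7686  1.7479 -0.3631  1.0769 -0.4496]
46.6 0.726 0.626
46.65 0.719 0.611
46.7 0.825 0.700
46.75 0.693 0.584
46.8 0.711 0.580
```

Emit:
send_rows([
  {"rx":0,"ry":0,"rz":0.004,"dx":0,"dy":0.004,"dz":0,"hand":1},
  {"rx":0,"ry":0,"rz":0.008,"dx":0,"dy":0.009,"dz":0,"hand":1},
  {"rx":0,"ry":0,"rz":0.012,"dx":0,"dy":0.013,"dz":0,"hand":1},
  {"rx":0,"ry":0,"rz":0.016,"dx":0,"dy":0.017,"dz":0,"hand":1},
  {"rx":0,"ry":0,"rz":0.02,"dx":0,"dy":0.021,"dz":0,"hand":1},
  {"rx":0,"ry":0,"rz":0.023,"dx":0,"dy":0.025,"dz":0,"hand":1},
  {"rx":0,"ry":0,"rz":0.023,"dx":0,"dy":0.025,"dz":0,"hand":1},
  {"rx":0,"ry":0,"rz":0.023,"dx":0,"dy":0.025,"dz":0,"hand":1},
  {"rx":0,"ry":0,"rz":0.023,"dx":0,"dy":0.025,"dz":0,"hand":1},
  {"rx":0,"ry":0,"rz":0.023,"dx":0,"dy":0.025,"dz":0,"hand":1},
])

```text
time_s: 48.05
tool_pos: [0.5969, 0.1421, 0.2095]
eef_rot: [-2.706, -1.594, 0.003]
force: [-6.2, 1.4, -1.5]
finger_gap: 0.185
```

```bash
python3 tq.py
python3 - <<'E'
from h import *
C=np.array([.547,.0506])
for i in range(5):
    robot.snapshot('wrist'); o=robot.get_obs(); r=o['tool_pos'][:2]-C; F=o['force']; f=r[0]*F[1]-r[1]*F[0]; print(o['time_s'],'%.3f %.3f'%(f+o['ft_torque'][2],f))
im,d,K,E=snap('top','t18')
cv2.imwrite('pics/t18c.png',cv2.resize(im[115:215,210:325,::-1],None,fx=5,fy=5,interpolation=cv2.INTER_CUBIC))
E
```

```text
t 48.05 pos [0.5969 0.1421 0.2095] az tcp 61.38 r 0.1042 xaz 61.02
F [-6.2026  1.3902 -1.4764] M [0.4648 1.3105 0.1445] F tool [-1.7876 -6.0971  1.488 ] nut torque(ccw+ on tool) 0.781  force-only 0.637 j [-0.8577  0.4713  0.7737  1.7436 -0.3683  1.0798 -0.4667]
48.1 0.768 0.614
48.15 0.791 0.615
48.2 0.865 0.655
48.25 0.743 0.591
48.3 0.820 0.665
```

View pics/t18c.png

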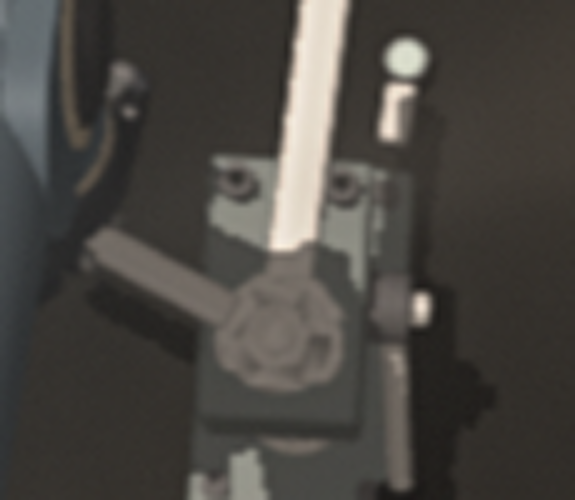

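Emit:
send_rows([
  {"rx":0,"ry":0,"rz":0,"dx":0,"dy":0,"dz":0,"hand":0.7},
  {"rx":0,"ry":0,"rz":0,"dx":0,"dy":0,"dz":0,"hand":0.4},
  {"rx":0,"ry":0,"rz":0,"dx":0,"dy":0,"dz":0,"hand":0.1},
  {"rx":0,"ry":0,"rz":0,"dx":0,"dy":0,"dz":0,"hand":0},
  {"rx":0,"ry":0,"rz":0,"dx":0,"dy":0,"dz":0,"hand":0},
  {"rx":0,"ry":0,"rz":0,"dx":0,"dy":0,"dz":-0.1,"hand":0},
  {"rx":0,"ry":0,"rz":0,"dx":0,"dy":0,"dz":-0.3,"hand":0},
  {"rx":0,"ry":0,"rz":0,"dx":0,"dy":0,"dz":-0.5,"hand":0},
  {"rx":0,"ry":0,"rz":0,"dx":0,"dy":0,"dz":-0.7,"hand":0},
  {"rx":0,"ry":0,"rz":0,"dx":0,"dy":0,"dz":-0.85,"hand":0},
])

```text
time_s: 49.6
tool_pos: [0.5982, 0.1417, 0.2971]
eef_rot: [2.707, 1.593, 0.004]
force: [-0.1, 0.5, 0.4]
finger_gap: 0.996
```

```bash
python3 tq.py
python3 - <<'E'
from h import *
im,d,K,E=snap('top','t19'); P=cloud(d,K,E)
k=(P[...,2]>.205)&(P[...,2]<.227); r=np.hypot(P[...,0]-.5465,P[...,1]-.051); k&=(r<.0255)&(r>.018); print(np.percentile(P[k][:,2],[5,25,50,75,95]))
cv2.imwrite('pics/t19.png',im[:,:,::-1])
im,d,K,E=snap('scene','s19')
cv2.imwrite('pics/s19c.png',cv2.resize(im[150:330,220:440,::-1],None,fx=3.2,fy=3.2,interpolation=cv2.INTER_CUBIC))
im,d,K,E=snap('wrist','w19')
E
```

```text
t 49.6 pos [0.5982 0.1417 0.2971] az tcp 60.67 r 0.1045 xaz 60.96
F [-0.1023  0.4713  0.3816] M [ 0.0038 -0.0446  0.0018] F tool [ 0.3631 -0.3177 -0.3814] nut torque(ccw+ on tool) 0.035  force-only 0.033 j [-0.8937  0.3943  0.818   1.6362 -0.3017  1.2401 -0.5225]
[0.214  0.2187 0.2206 0.2223 0.2245]
```

View pics/t19.png

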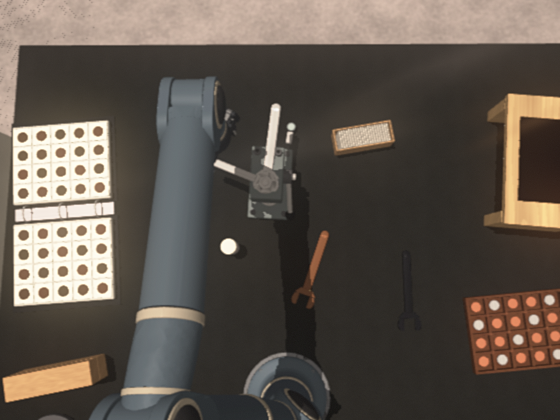

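View pics/s19c.png

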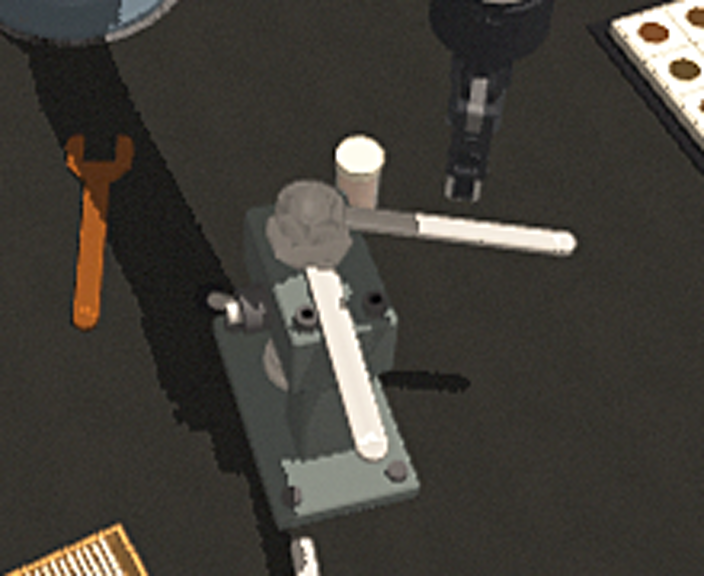

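View pics/w19.png

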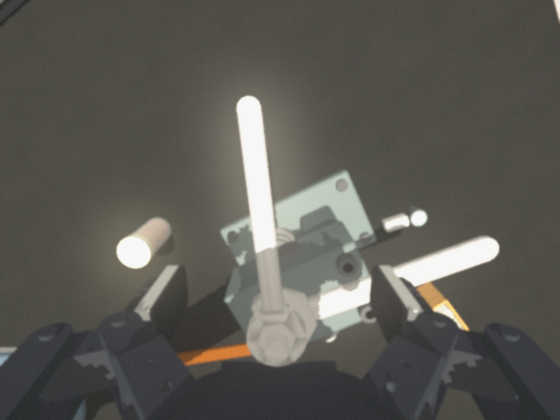

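Run:
```python
from station import robot
print(robot.finish_job())
```

```text
the job is handed in; nothing more can be done
None
```

The job is done and handed in at about 50 s of the 72 s allowed. No verdict was reported.

- **Slim spanner:** I slid it flat onto the lower nut from behind, with its handle between the cap screws. The jaw went on without any side load. While I tightened, the handle turned and came to rest against the right-hand (-y) screw, which the pictures confirm.
- **Ring spanner:** I put it down over the jam nut at about 131° from the press's x and pulled it clockwise about 68° (1.18 rad).
    - The load was about 0.06 N m while the nut ran free, and about 0.31 N m while it dragged the lower nut round.
    - Once the lower nut was held, it rose to about 0.8 N m read at rest. The true value is probably 0.8 to 1.0 N m, inside the 0.74 to 1.12 band.
- **Last checks:** Both spanners were on their nuts with the gripper open and clear, the wrist force was near zero, and the tube, box, loupe and look-alikes looked undisturbed.

**Not confirmed:**
- I could not measure the squeeze itself. From the load and the handle angle it lies between about 0.03 and 0.07 mm.
- I could not measure the lower nut's turn either. The slim spanner came round only as far as its play and its gap to the screw allowed, which should keep it within the setting limit.
- Depth readings put the ring's top about 1 to 1.5 mm above its nominal seat, roughly within camera error. I let it settle under its own weight.

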